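Fit the retaining ring on a monitor stand's swivel spindle

TASK

Finish the swivel head of the monitor stand: the snap ring is waiting on the nose of the spindle, so take the red-handled circlip pliers from their rack, put both tips into the ring's two eyes, spread it, ease it down over the spindle against the sprung thrust washer until it is level with the groove, and let it close fully into the groove all round. Move the ring with the plier tips only, never with the gripper's fingers, press gently enough that the wave washer is not crushed (11 to 12 N will do, never over 16 N), and leave the other things on the bench where they are. Then stand the pliers upright in their slot again and let go.

Things in the scene. Friction and masses are not known exactly. Their poses are not given: they have to be found in the camera images.
- plier_grip (a point): Where to grip the loose circlip pliers (0.18 kg), half-way between the red handles. They stand upright in the rack, pins down. Axes: z up from pins to handles, y from handle to handle (the fingers close along y; a half turn is the same), x along the pivot bolt. Grips: 16 mm wide (x), from 30 mm below to 28 mm above this point, outer faces bulged, 56 mm over both when relaxed.
- plier_half_a (a joint): Squeeze of the handles (rad); squeezing SPREADS the pins. 0: relaxed, 56 mm over the grips, pins 16.5 mm apart (centres). 0.012: 54 mm, pins 18.5 mm, fits the relaxed ring's eyes. 0.096: stop screw, 41.5 mm, pins 32.7 mm, right for passing the spindle; harder squeezing adds nothing. Each handle pushes back 12 N relaxed, 16 N at the stop, the ring adds up to 12 N; 40 N or more on the stop carries stiffly.
- plier_pivot (a point): Centre of the pliers' pivot bolt (22 mm diameter, 22 mm long along x), 75 mm below plier_grip, same axes. In the rack it stands 11 mm above rack_slot, the bolt lying on the slot's edges.
- plier_tips (a point): Half-way between the two tip shoulders, 160 mm below plier_grip, same axes. Each jaw ends in a flat shoulder, 7 mm (x) by 7.5 mm (y), that bears on the ring's eye; below it is a round-ended pin 4 mm in diameter and 4.6 mm long, which just passes through the ring. Squeezed to the stop, the shoulders rise about 1.3 mm towards the pivot.
- rack_slot (a point): Middle of the slot in the rack's wooden block, at its upper face, 94 mm above the bench. x is across the slot, y along it: 11.6 mm (x) by 34 mm (y), 82 mm deep, for the jaws (7 mm by 24 to 26 mm) of the relaxed or lightly squeezed pliers, whose y lies along the slot's y. Short hex keys, up to 112 mm above the bench, stand 66 mm to each side along y.
- ring: Snap ring (external circlip), dark oiled steel, 40 g, 4 mm thick, radius 20.7 mm inside and 26.5 mm outside when relaxed. Origin: its centre, on the underside; z up, x from the centre to the gap between the eyes. It starts flat and loose, turned any way, on the spindle's lead-in cone and slides easily.
- ring_centre (a point): The ring's centre at half its thickness (x towards the gap). In the groove the washer holds it about 1 mm above spindle_groove.
- eye_a (a point): Centre of the eye on the ring's +y side, at half thickness (2 mm below its upper face): a hole 5.6 mm wide right through a lug 11 mm wide. Relaxed, the eyes are 18.5 mm apart and the middle between them is 25.4 mm from the ring's centre.
- eye_b (a point): Centre of the eye on the ring's -y side; else as eye_a. With the pliers at their stop the ring clears the spindle by about 0.7 mm all round while the middle between the eyes is 23.5 to 24 mm from the spindle's axis, so draw it 1.5 to 2 mm towards the axis after spreading.
- ring_arm_a (a joint): How far the ring's +y arm is sprung open (rad): 0 relaxed, or fully closed in the groove; about 0.07 to 0.1 when gripping the plain spindle; about 0.13 on the pliers at their stop.
- ring_arm_b (a joint): The same for the -y arm.
- spindle_groove (a point): On the axis of the fixed upright spindle at half the groove's height, 61.5 mm above the bench. From the top down, heights over the bench: nose of radius 20 mm (88 to 75 mm), lead-in cone (to 73 mm), plain spindle of radius 22 mm (to 64.3 mm), groove of radius 20.5 mm (to 58.7 mm), plain spindle. The groove is 1.6 mm higher than the ring is thick.
- thrust_washer: Brass washer, radius 37 mm, on a steel wave washer (stiff spring). Origin: axis, upper face, 61.1 mm above the bench when free, so it covers the groove's lower part. It sinks under load: 2 N starts it, then 8 N per mm. The ring lying on it is level with the groove only from 0.8 mm (8.4 N) down; the wave washer is spoilt by more than 16 N: press by feel, 11 to 12 N, and keep it while easing the pliers.
- spare_bush: Bystander: a loose brass bush, 35 mm across, 16 mm high. Origin under its centre.
- grease_jar: Bystander: a jar with a red lid, 60 mm across, 55 mm high. Origin under its centre.
- screwdriver: Bystander: a screwdriver with a yellow handle, 190 mm long, lying flat.
- spanner: Bystander: a spanner, 160 mm long, lying flat.
- castor: Bystander: a castor of the stand lying on its side, 75 mm wheel, 120 mm long, 35 mm high.
- parts_tray: Bystander: a blue parts tray, 80 x 100 x 22 mm.
- mug: Bystander: a white mug, 76 mm across, 92 mm high.
Things that resemble listed ones, but are neither listed nor needed, are in the scene too. What is shaped like the part that bears rack_slot but black is not meant. Leave any black or orange look-alike of the part that bears spindle_groove alone.

How it is judged (in metres and radians):
On the way, in this order (a step that is already met when the one before it is completed fails the run):
1. the pliers are lifted out of the rack (z of plier_pivot in the frame of rack_slot above 0.1 m), for 0.1 s.
2. the ring, spread by the plier tips in its eyes, is down over the full width of the spindle (value of joint each of ring_arm_a, ring_arm_b above 0.06 rad and value of joint plier_half_a above 0.05 rad and z of ring_centre in the frame of spindle_groove below 0.009 m and horizontal distance between plier_pivot and ring_centre below 0.035 m), for 0.1 s.
3. the ring has closed into the groove all round (value of joint each of ring_arm_a, ring_arm_b below 0.03 rad and horizontal distance between ring_centre and spindle_groove below 0.0018 m and z of ring_centre in the frame of spindle_groove between -0.0022 and 0.0022 m and angle between ring_centre's own z axis and vertical below 0.08 rad), for 0.2 s.
At the end, for the whole second after the job is handed in: The ring is closed in the groove (arms within 0.03 rad of shut, centre within 1.8 mm of the axis and 2.2 mm of the groove's mid-height, flat within 0.08 rad) and at rest; the pliers stand upright (0.15 rad) in the slot, pivot within 6 mm of its middle and 7 to 15 mm above the block (all of step 3 and horizontal distance between plier_pivot and rack_slot below 0.006 m and z of plier_pivot in the frame of rack_slot between 0.007 and 0.015 m and angle between plier_pivot's own z axis and vertical below 0.15 rad and linear speed of each of ring, thrust_washer below 0.01 m/s and contact force between ring and the fingers below 0.1 N); the robot touches nothing.
It fails at once if the wave washer is crushed: more than 16 N on the thrust washer (contact force between thrust_washer and anything else above 16 N).
It fails at once if the gripper's fingers push the ring (contact force between the fingers and ring above 1 N).
It fails at once if a bystander is moved by more than 20 mm (distance of any of spare_bush, grease_jar, screwdriver, spanner, castor, parts_tray, mug from where it was at the start of the episode above 0.02 m).
It also fails if it takes over 72 s, if anything falls off the work surface, if the arm or the gripper's body presses on something with over 40 N, if the wrist force passes 120 N, or if a joint passes its speed limit or range.

ROBOT

A 6-joint arm with a two-finger parallel gripper is mounted at the origin on the work surface. World frame = base frame: x ahead of the robot, y to its left, z up, the work surface at z = 0. Lengths are in m, angles in degrees, forces in N, time in s.
With the tool pointing down it reaches from about 0.4 to 0.825 m from the base axis. Payload 7 kg.
Tool frame: the origin (TCP) lies on the centre line of the jaws, within the pads' length; the fingertips stand 22 mm ahead of it and the grasp point (between the pads) lies 3 mm ahead of it; z points along the fingers, y is the line along which they close (so a half turn about z gives the same grasp; the last joint's range is limited). The gripper opens to 88 mm and grips with 3 to 60 N. Pads are 19 mm wide; open, the fingers measure 130 mm over their backs; the gripper's body (78 mm by 193 mm) begins 47 mm behind the grasp point.
Start: joints at [83.887, 20.546, 0.682, 0, -70.136, -16.507], TCP at [0.26, 0.623, 0.249] pointing down, gripper open.
Joint ranges: [-176.03, 176.03], [-82.01, 121.73], [-58.28, 71.71], [-173.87, 95.51], [-174.79, -0.11], [-173.66, 173.66]. Speed limits (degrees/s): [136.94, 136.94, 172.46, 180, 180, 180].

INTERFACE

Orientations are given as [roll, pitch, yaw] about the fixed x, y, z axes, in that order (R = Rz(yaw) Ry(pitch) Rx(roll)).
In Python, from plant import get_state, cams, r gives the robot as it stands.
- The arm moves only by the tool apply_moves, never from a script. Its argument "targets" is a list of rows, each an object with "dp": the shift along the world's x, y, z in m, a list of three; "yaw": the turn about the world's z in degrees. In form: [{"dp": [x, y, z], "yaw": yaw}, ...]. A call has 1 to 20 rows; each row is the pose to reach, as a shift and turn from the pose commanded when the call began; what a row does not reach only later rows make up. A row lasts 1/12 s, in which the tool goes at most 41.7 mm and 7.16 degrees, less where a joint would pass 70% of its speed; a pose out of reach is approached as far as the arm can. A call with a gripper value outside its range is refused whole. "grip" is the gripper command: -1 is fully open, 1 is shut, values between are in proportion, set as the call begins (left out, the last holds). The fingers move at their own pace and stop on an object; "squeeze" is the grip in N (left out, the last holds). Time passes only in rows, so rows that repeat a pose let the fingers close. It gives the time, the measured TCP pose, the force, the opening and the grip force at its end, in the units of the state.
- get_state(): the state, without advancing time (a new reading comes with each control period).
- cams.capture(name): name is "side" or "top" or "wrist"; returns a dict with "image" (480x640x3 uint8, red, green, blue), "range_z" (480x640 float32, m along the optical axis (not along the pixel's ray), 0 where there is no reading), "fx", "fy", "cx", "cy" (pixels), "R" (3x3) and "t" (3): a world point X has camera coordinates R X + t; the wrist camera has in their place "T_tool_cam" (4x4, takes a point from camera to tool coordinates, whose origin is the TCP and whose axes are the flange's). Camera axes: x right, y down, z forward; pixel columns grow to the right and rows downward; lengths in m; the calibration is good to about 2 mm. A picture is of the moment at which its call begins: read the wrist's pose just before it.
- r.close_job(): hands the job in; it is judged then, once.
The state is a dict: "time_s": time; "joints": joint angles; "qd": joint speeds; "joint_torque": joint torques, N m; "tcp_pos": TCP position; "eef_rot": TCP orientation; "contact_force": force on the tool from outside, world axes, zero at the start; "moment": the same for the moment, N m; "gripper_width": finger opening in m; "gripper_force": force on a finger pad.
Only numpy, scipy, OpenCV 4.12 (cv2) and the standard library are available. Lean on these libraries where they do the work, as an engineer would, in place of code of your own. Each camera call takes 0.05 s, during which the arm holds its last target. There are 200 camera calls.

## Working session

There is one attempt and no reset: what is moved stays moved. The work goes in short steps, Python scripts to look and compute and a tool call to move; the robot and the scene stay as the last step left them, time stands still between calls to the robot, and variables do not carry over. Pictures are saved under pics/ and viewed, at most 10 in all, crops included, and the job is handed in when it is done.

Besides the shell and the picture viewer there is one more tool, called after "Call:" as name([rows], argument=value, ...), one row to a line, values as JSON. apply_moves: Moves the arm, as the interface text tells. Its arguments: {"type":"object","properties":{"targets":{"type":"array","items":{"type":"object","properties":{"dp":{"type":"array","items":{"type":"number"}},"yaw":{"type":"number"}}}},"grip":{"type":"number"},"squeeze":{"type":"number"}},"required":["targets"]}

```bash
ls; mkdir -p pics
cat > h.py <<'E'
import numpy as np,cv2
from plant import get_state,cams,r
def cap(n):
    s=get_state(); return s,cams.capture(n)
def pts(c):
    z=c['range_z']; v,u=np.mgrid[0:480,0:640]
    P=np.stack([(u-c['cx'])/c['fx']*z,(v-c['cy'])/c['fy']*z,z],-1)
    return P
def world(c,s=None):
    P=pts(c)
    if 'R' in c: return (P-c['t'])@c['R']
    from scipy.spatial.transform import Rotation as Ro
    T=c['T_tool_cam'];Q=P@T[:3,:3].T+T[:3,3]
    R=Ro.from_euler('xyz',s['eef_rot'],degrees=True).as_matrix()
    return Q@R.T+s['tcp_pos']
def save(n,im): cv2.imwrite('pics/'+n,im[...,::-1])
E
python3 - <<'E'
from h import *
for n in ['top','side']:
    s,c=cap(n); save(n+'.png',c['image']); np.savez(n,**c)
    print(n,c.get('R'),c.get('t'),c['fx'])
print(s)
E
```

```text
pics
top [[-0.00469846 -0.99998096 -0.00400173]
 [-0.99351354  0.00512267 -0.11359847]
 [ 0.1136168   0.00344203 -0.99351868]] [0.06576592 0.50569453 1.24029462] 474.5108970116205
side [[ 0.9919663  -0.12637757 -0.0056183 ]
 [-0.09346394 -0.70224349 -0.70577516]
 [ 0.08524873  0.70063028 -0.70841362]] [-0.47565738  0.19053993  1.3868875 ] 448.44199200642754
{'time_s': 0.05, 'joints': array([ 8.38875941e+01,  2.05887932e+01,  6.34434300e-01, -1.96966839e-02,
       -7.01369476e+01, -1.65063244e+01]), 'qd': array([-0.00318544, -0.05879923,  0.10022167,  0.09917922, -0.02548936,
        0.07982184]), 'joint_torque': array([-1.59359919e-03, -5.84672248e+01,  2.94061017e+01,  7.02599421e+00,
        1.03381398e-02, -3.63671973e-05]), 'tcp_pos': array([0.25945912, 0.62264834, 0.24765884]), 'eef_rot': array([ 1.79907195e+02, -8.19121679e-03, -2.26254308e+01]), 'contact_force': array([ 0.21820232,  1.18973641, -0.08184182]), 'moment': array([-0.01409596, -0.00137052,  0.04167404]), 'gripper_force': 0.0, 'gripper_width': 0.08746119680031043}
```

View pics/top.png

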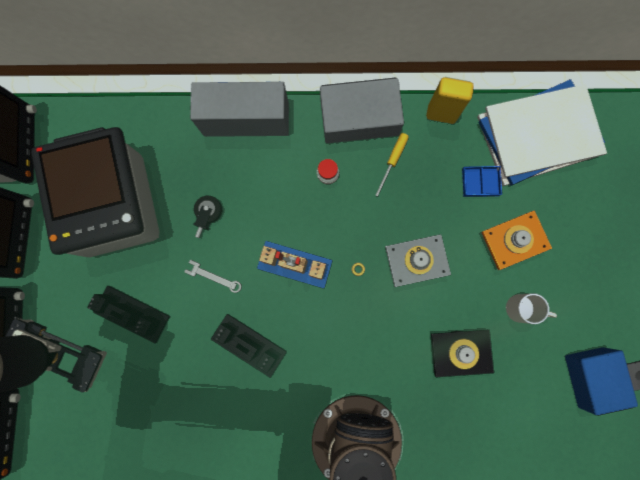

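View pics/side.png

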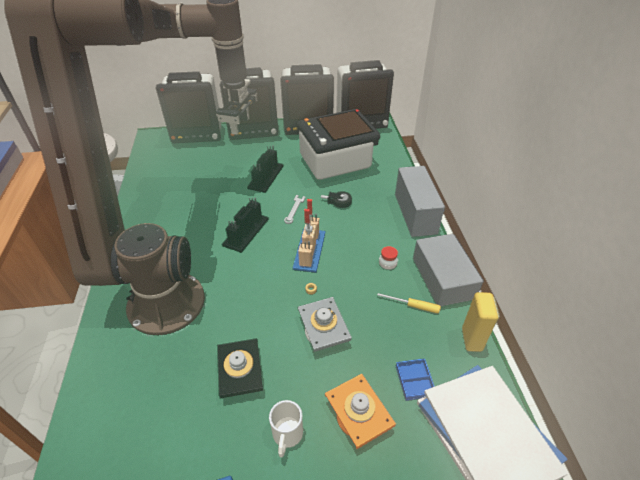

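Top view: pliers (red handles) in the wooden rack on a blue base at about (293,262); grey-plate spindle with the ring at (420,260). The black and orange spindles and the black racks are decoys.

Run:
```python
from h import *
for n,rb,sb in [('top',(225,295,250,340),(225,295,380,455)),('side',(190,275,285,335),(295,350,295,355))]:
    c=dict(np.load(n+'.npz')); W=world(c); im=c['image']; hsv=cv2.cvtColor(im,cv2.COLOR_RGB2HSV).astype(int)
    H,S,V=hsv[...,0],hsv[...,1],hsv[...,2]
    m=np.zeros((480,640),bool); m[rb[0]:rb[1],rb[2]:rb[3]]=1
    k=np.zeros((480,640),bool); k[sb[0]:sb[1],sb[2]:sb[3]]=1
    red=m&((H<6)|(H>172))&(S>150)&(V>60)
    P=W[red];print(n,'red',len(P)); 
    for p in P[P[:,2].argsort()][-25::3]: print(p.round(4))
    print('redmean',P.mean(0),np.median(P,0))
    wood=m&(H>5)&(H<22)&(S>60)&(S<170)&(abs(W[...,2]-.094)<.005)
    P=W[wood]; print('wood top',len(P),P.mean(0)); 
    rc=cv2.minAreaRect((P[:,:2]*1000).astype(np.float32)); print(rc)
    blue=m&(H>100)&(H<125)&(S>120)&(W[...,2]<.03)
    P=W[blue]; print('blue',len(P),cv2.minAreaRect((P[:,:2]*1000).astype(np.float32)),P[:,2].mean())
    nose=k&(abs(W[...,2]-.088)<.004); P=W[nose]; print('nose',len(P),P.mean(0),cv2.minEnclosingCircle((P[:,:2]*1000).astype(np.float32)))
    br=k&(H>15)&(H<32)&(S>110); P=W[br]; print('brass',len(P),P.mean(0),cv2.minEnclosingCircle((P[:,:2]*1000).astype(np.float32)))
```

```text
top red 50
[0.4754 0.18   0.2095]
[0.4545 0.141  0.2097]
[0.4731 0.1799 0.21  ]
[0.4499 0.1386 0.2102]
[0.4638 0.1821 0.2106]
[0.4567 0.1386 0.2109]
[0.4566 0.1363 0.2116]
[0.4751 0.182  0.2121]
[0.4588 0.1407 0.2134]
redmean [0.46376882 0.1635555  0.20371722] [0.46386653 0.18004321 0.20929414]
wood top 120 [0.45852803 0.15254562 0.09456692]
((464.6026916503906, 166.03485107421875), (149.00291442871094, 34.46996307373047), 73.2649917602539)
blue 995 ((463.3292541503906, 160.39895629882812), (188.29283142089844, 78.78099060058594), 73.40629577636719) 0.013199193664479622
nose 174 [ 0.46834702 -0.1663712   0.08850103] ((467.39483642578125, -166.4591522216797), 24.30894660949707)
brass 266 [ 0.46634012 -0.15927203  0.07726556] ((422.8705139160156, -70.14427947998047), 142.76815795898438)
side red 47
[0.4721 0.177  0.1951]
[0.4722 0.177  0.1992]
[0.4585 0.1365 0.2026]
[0.4726 0.1796 0.2051]
[0.473  0.1827 0.2066]
[0.4692 0.1769 0.2078]
[0.4524 0.1352 0.2086]
[0.4588 0.138  0.2095]
[0.4612 0.1315 0.2108]
redmean [0.46493978 0.16328589 0.19113418] [0.46646022 0.17706444 0.19870563]
wood top 100 [0.46253497 0.14509691 0.09407491]
((461.7293701171875, 153.7575225830078), (147.1230926513672, 34.035369873046875), 73.23403930664062)
blue 326 ((463.1980285644531, 158.02346801757812), (190.1150665283203, 78.51753234863281), 73.65247344970703) 0.012393346525949268
nose 128 [ 0.46876807 -0.16772757  0.0880601 ] ((473.109375, -168.1747589111328), 23.797006607055664)
brass 131 [ 0.46587223 -0.18377017  0.06191584] ((467.4536437988281, -168.68502807617188), 36.06087112426758)
```

Call:
apply_moves([
  {"dp": [0.2035, -0.4625, 0.052], "yaw": 6},
  {"dp": [0.2035, -0.4625, 0.052], "yaw": 6},
  {"dp": [0.2035, -0.4625, 0.052], "yaw": 6},
  {"dp": [0.2035, -0.4625, 0.052], "yaw": 6},
  {"dp": [0.2035, -0.4625, 0.052], "yaw": 6},
  {"dp": [0.2035, -0.4625, 0.052], "yaw": 6},
  {"dp": [0.2035, -0.4625, 0.052], "yaw": 6},
  {"dp": [0.2035, -0.4625, 0.052], "yaw": 6},
  {"dp": [0.2035, -0.4625, 0.052], "yaw": 6},
  {"dp": [0.2035, -0.4625, 0.052], "yaw": 6},
  {"dp": [0.2035, -0.4625, 0.052], "yaw": 6},
  {"dp": [0.2035, -0.4625, 0.052], "yaw": 6},
  {"dp": [0.2035, -0.4625, 0.052], "yaw": 6},
  {"dp": [0.2035, -0.4625, 0.052], "yaw": 6},
  {"dp": [0.2035, -0.4625, 0.052], "yaw": 6},
  {"dp": [0.2035, -0.4625, 0.052], "yaw": 6},
], grip=-1)

```text
time_s: 1.43
tcp_pos: [0.4628, 0.161, 0.3002]
eef_rot: [180.0, 0.0, -16.6]
contact_force: [-0.3, -0.1, -0.0]
gripper_width: 0.0877
gripper_force: 0.0
```

Run:
```python
from h import *
s,c=cap('wrist'); save('w1.png',c['image']); np.savez('w1',**c); print(s['time_s'],s['tcp_pos'],s['eef_rot'],c['T_tool_cam'],c['fx'])
np.save('w1pose',np.r_[s['tcp_pos'],s['eef_rot']])
W=world(c,s); hsv=cv2.cvtColor(c['image'],cv2.COLOR_RGB2HSV).astype(int);H,S,V=hsv[...,0],hsv[...,1],hsv[...,2]
red=((H<6)|(H>172))&(S>150)&(V>60)&(W[...,2]>.15)
n,l,st,ce=cv2.connectedComponentsWithStats(red.astype(np.uint8))
for i in range(1,n):
    if st[i,4]>100: P=W[l==i]; print(st[i],P.mean(0),P.min(0),P.max(0))
```

```text
1.4333 [0.46282989 0.16096206 0.30023691] [ 1.79985161e+02  2.67247381e-02 -1.66166362e+01] [[ 1.11198160e-03 -9.62441505e-01 -2.71486856e-01  7.28715255e-02]
 [ 9.99999313e-01  1.17079409e-03 -5.46618887e-05 -4.66298843e-04]
 [ 3.70464075e-04 -2.71486608e-01  9.62442146e-01 -1.35860500e-01]
 [ 0.00000000e+00  0.00000000e+00  0.00000000e+00  1.00000000e+00]] 365.38479506663873
[279 228  22  41 652] [0.47248336 0.18292309 0.19398201] [0.46237976 0.14058566 0.15180536] [0.53286239 0.19122467 0.43606328]
[343 228  22  41 637] [0.45983241 0.14081877 0.19345769] [0.44901598 0.134175   0.15261201] [0.53286239 0.14818094 0.43606328]
```

View pics/w1.png

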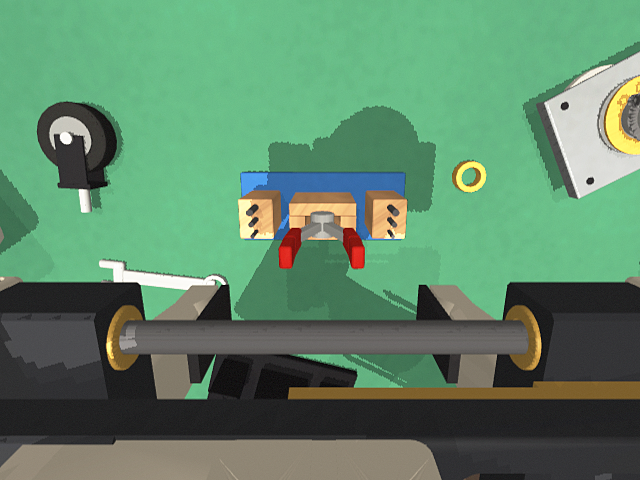

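Wrist view: the red handles at (290,248) and (354,248) straddle the slot with the bolt at (322,218). The pliers are nearly centred under the jaws.

Run:
```python
from h import *
c=dict(np.load('w1.npz'));p=np.load('w1pose.npy');s=dict(tcp_pos=p[:3],eef_rot=p[3:])
W=world(c,s); hsv=cv2.cvtColor(c['image'],cv2.COLOR_RGB2HSV).astype(int);H,S,V=hsv[...,0],hsv[...,1],hsv[...,2]
a=np.radians(-16.6);X=np.array([np.cos(a),np.sin(a)]);Y=np.array([-np.sin(a),np.cos(a)])
D=W[...,:2]-p[:2];U=np.stack([D@X,D@Y],-1)*1000
red=((H<6)|(H>172))&(S>150)&(V>60)&(W[...,2]<.22)
for lo,hi in [(.203,.206),(.206,.22),(.17,.19),(.155,.17)]:
  m=red&(W[...,2]>lo)&(W[...,2]<hi)
  for sg in (1,-1):
    q=U[m&(U[...,1]*sg>0)]; print(lo,sg,len(q),q.min(0).round(1),q.max(0).round(1),q.mean(0).round(1))
box=np.zeros((480,640),bool);box[185:225,285:360]=1
m=box&(abs(W[...,2]-.094)<.003); q=U[m];print('block top',len(q),q.min(0),q.max(0),q.mean(0))
box[:]=0;box[205:235,305:340]=1
m=box&(W[...,2]>.1)&(W[...,2]<.135)&(S<60);q=U[m];print('bolt',len(q),np.percentile(q,[2,50,98],axis=0),np.percentile(W[m][:,2],[2,50,98]))
blue=(H>100)&(H<125)&(S>120)&(W[...,2]<.03)&(abs(U[...,1])<120)&(abs(U[...,0])<80)
q=U[blue];print('blue',np.percentile(q,[.5,99.5],axis=0),cv2.minAreaRect(q.astype(np.float32)))
```

```text
0.203 1 32 [-5.3 21.2] [ 7.6 29.9] [ 3.8 23.4]
0.203 -1 28 [ -4.7 -26.4] [  7.9 -17.7] [  5.5 -21.5]
0.206 1 280 [-7.4 21.2] [ 7.5 29.9] [ 0.2 25.5]
0.206 -1 277 [ -7.6 -26.3] [  7.6 -17.6] [  0.3 -21.7]
0.17 1 138 [-5.9 20.1] [ 7.6 29.3] [ 4.4 23. ]
0.17 -1 131 [ -6.3 -25.5] [  7.6 -16.4] [  4.2 -19.3]
0.155 1 95 [-6.  18.8] [ 7.7 27.8] [ 3.6 21.2]
0.155 -1 94 [ -6.3 -24.1] [  7.7 -15. ] [  3.6 -17.5]
block top 1051 [ -3.27005403 -30.51552302] [17.42883796 33.47185062] [9.14971067 1.70183769]
bolt 540 [[-7.03164864 -9.60447919]
 [ 3.25791732  1.7327215 ]
 [10.29691741 13.04650102]] [0.10164157 0.11574723 0.13358599]
blue [[-39.54962189 -91.78497254]
 [ 39.1754798   94.96831205]] ((-0.24861907958984375, 1.6069869995117188), (79.27403259277344, 189.69749450683594), 0.08223283290863037)
```

Call:
apply_moves([
  {"dp": [0.0005, 0.0017, -0.04], "yaw": 0},
  {"dp": [0.0005, 0.0017, -0.075], "yaw": 0},
  {"dp": [0.0005, 0.0017, -0.1], "yaw": 0},
  {"dp": [0.0005, 0.0017, -0.117], "yaw": 0},
  {"dp": [0.0005, 0.0017, -0.117], "yaw": 0},
  {"dp": [0.0005, 0.0017, -0.117], "yaw": 0},
])

```text
time_s: 1.98
tcp_pos: [0.4632, 0.163, 0.1832]
eef_rot: [179.9, 0.0, -16.5]
contact_force: [0.2, 0.2, 0.5]
gripper_width: 0.0874
gripper_force: 0.0
```

Call:
apply_moves([
  {"dp": [0, 0, 0], "yaw": 0},
  {"dp": [0, 0, 0], "yaw": 0},
  {"dp": [0, 0, 0], "yaw": 0},
  {"dp": [0, 0, 0], "yaw": 0},
  {"dp": [0, 0, 0], "yaw": 0},
  {"dp": [0, 0, 0], "yaw": 0},
], grip=-0.227, squeeze=30)

```text
time_s: 2.48
tcp_pos: [0.4638, 0.1623, 0.1841]
eef_rot: [-180.0, -0.0, -16.6]
contact_force: [-0.2, -0.2, 4.5]
gripper_width: 0.0557
gripper_force: 9.9
```

Call:
apply_moves([
  {"dp": [0, 0, 0], "yaw": 0},
  {"dp": [0, 0, 0], "yaw": 0},
  {"dp": [0, 0, 0], "yaw": 0},
  {"dp": [0, 0, 0], "yaw": 0},
], grip=-0.18)

```text
time_s: 2.82
tcp_pos: [0.4642, 0.1623, 0.1845]
eef_rot: [-180.0, -0.1, -16.6]
contact_force: [-1.0, -0.8, 6.4]
gripper_width: 0.0522
gripper_force: 13.6
```

Call:
apply_moves([
  {"dp": [0, 0, 0.015], "yaw": 0},
  {"dp": [0, 0, 0.04], "yaw": 0},
  {"dp": [0, 0, 0.075], "yaw": 0},
  {"dp": [0, 0, 0.115], "yaw": 0},
  {"dp": [0, 0, 0.15], "yaw": 0},
  {"dp": [0, 0, 0.17], "yaw": 0},
  {"dp": [0, 0, 0.17], "yaw": 0},
  {"dp": [0, 0, 0.17], "yaw": 0},
])

```text
time_s: 3.48
tcp_pos: [0.4636, 0.1624, 0.3542]
eef_rot: [-179.9, -0.0, -16.6]
contact_force: [-0.7, 0.8, -2.8]
gripper_width: 0.0519
gripper_force: 12.3
```

Call:
apply_moves([
  {"dp": [0.005, -0.33, 0], "yaw": 0},
  {"dp": [0.005, -0.33, 0], "yaw": 0},
  {"dp": [0.005, -0.33, 0], "yaw": 0},
  {"dp": [0.005, -0.33, 0], "yaw": 0},
  {"dp": [0.005, -0.33, 0], "yaw": 0},
  {"dp": [0.005, -0.33, 0], "yaw": 0},
  {"dp": [0.005, -0.33, 0], "yaw": 0},
  {"dp": [0.005, -0.33, 0], "yaw": 0},
  {"dp": [0.005, -0.33, 0], "yaw": 0},
  {"dp": [0.005, -0.33, 0], "yaw": 0},
  {"dp": [0.005, -0.33, 0], "yaw": 0},
  {"dp": [0.005, -0.33, 0], "yaw": 0},
])

```text
time_s: 4.48
tcp_pos: [0.4684, -0.1669, 0.3527]
eef_rot: [180.0, 0.1, -16.6]
contact_force: [-0.3, 0.1, -1.4]
gripper_width: 0.0517
gripper_force: 12.3
```

Run:
```python
from h import *
s,c=cap('wrist'); np.savez('w2',**c); print(s['time_s'],s['tcp_pos'],s['eef_rot'],s['gripper_width'],s['gripper_force'],s['joints'])
np.save('w2pose',np.r_[s['tcp_pos'],s['eef_rot']])
W=world(c,s)
im=c['image'].copy(); save('w2.png',cv2.resize(im[60:360,160:480],(800,750))[:600] )
```

```text
4.4833 [ 0.46838105 -0.166927    0.35265066] [ 1.79997357e+02  8.78738306e-02 -1.65776284e+01] 0.05168774663452723 12.258537603993318 [ 3.05251216e+00  4.67113906e-01 -1.09283925e+01 -2.75670881e-02
 -7.86881495e+01  7.03752885e+01]
```

View pics/w2.png

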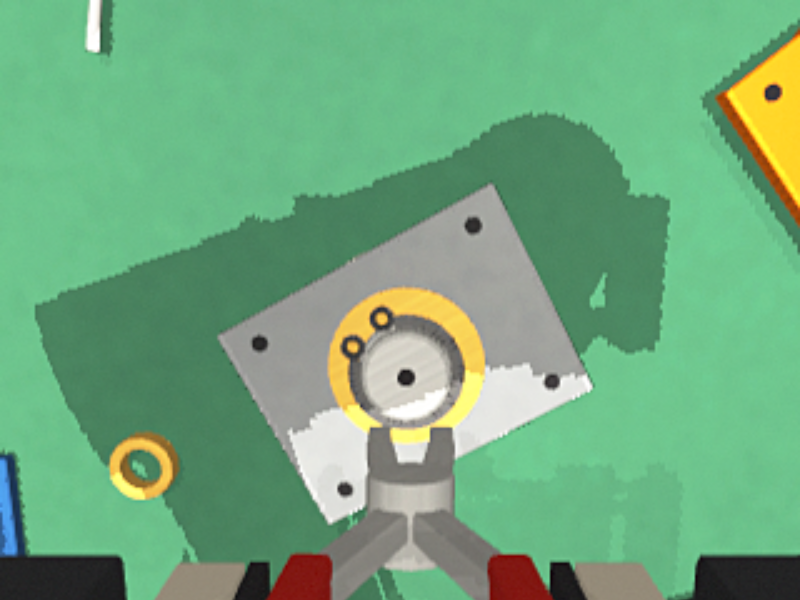

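Zoomed wrist view: the ring's eyes are at crop (352,347) and (381,318), with the nose centre at (406,377). The plier tips hang at crop (385..440,430), and the gap faces up-left.

```bash
cat >> h.py <<'E'
from scipy.spatial.transform import Rotation as Ro
def ray(c,pose,uv,z):
    T=c['T_tool_cam'];R=Ro.from_euler('xyz',pose[3:],degrees=True).as_matrix()
    d=np.array([(uv[0]-c['cx'])/c['fx'],(uv[1]-c['cy'])/c['fy'],1.])
    d=R@(T[:3,:3]@d);o=R@T[:3,3]+pose[:3]
    return o+d*(z-o[2])/d[2]
E
python3 - <<'E'
from h import *
c=dict(np.load('w2.npz'));p=np.load('w2pose.npy');s=dict(tcp_pos=p[:3],eef_rot=p[3:])
W=world(c,s);im=c['image']
E=[ray(c,p,uv,.0783) for uv in [(300.5,198.5),(312.1,187.0)]]
print(E,np.linalg.norm(E[0]-E[1]))
m=(abs(W[...,2]-.088)<.0025);m[:, :270]=0;m[:,400:]=0;m[240:]=0
q=(W[m][:,:2]*1000).astype(np.float32);print('nose',len(q),q.mean(0),cv2.minEnclosingCircle(q))
ax=np.array(cv2.minEnclosingCircle(q)[0])/1000
M=(E[0]+E[1])/2; d=M[:2]-ax; t=E[1]-E[0]; print('mid',M,'dist',np.linalg.norm(d),'gap dir',np.degrees(np.arctan2(d[1],d[0])),'eyeline',np.degrees(np.arctan2(t[1],t[0])))
hsv=cv2.cvtColor(im,cv2.COLOR_RGB2HSV).astype(int)
b=(hsv[...,0]>15)&(hsv[...,0]<32)&(hsv[...,1]>110);b[:,:285]=0;b[:,360:]=0;b[:170]=0;b[232:]=0
q=(W[b&(abs(W[...,2]-.061)<.005)]);print('brass',len(q),cv2.minEnclosingCircle((q[:,:2]*1000).astype(np.float32)),q.mean(0))
# range around ring
print((W[185:225:3,295:345:5,2]*1000).round(0))
E
```

```text
[array([ 0.48661637, -0.1448678 ,  0.0783    ]), array([ 0.49522129, -0.16115621,  0.0783    ])] 0.01842163954028869
nose 981 [ 468.19666 -164.7541 ] ((467.71221923828125, -164.77395629882812), 20.015363693237305)
mid [ 0.49091883 -0.15301201  0.0783    ] dist 0.02601711576600321 gap dir 26.877540449609416 eyeline -62.15318932596481
brass 1119 ((467.91632080078125, -164.66090393066406), 36.90590286254883) [ 0.47675658 -0.16813524  0.06106391]
[[48. 62. 62. 77. 79. 61. 62. 60. 60. 61.]
 [47. 61. 61. 74. 77. 78. 78. 77. 61. 61.]
 [60. 61. 60. 78. 78. 78. 78. 78. 78. 62.]
 [61. 78. 60. 71. 85. 88. 86. 82. 79. 76.]
 [61. 61. 78. 82. 86. 87. 88. 89. 75. 78.]
 [61. 61. 78. 89. 89. 88. 88. 87. 87. 78.]
 [62. 77. 75. 89. 88. 87. 88. 88. 87. 78.]
 [61. 78. 86. 89. 89. 87. 88. 89. 88. 76.]
 [62. 79. 87. 88. 88. 88. 87. 88. 89. 75.]
 [62. 78. 86. 87. 88. 88. 89. 88. 87. 76.]
 [61. 79. 86. 87. 88. 87. 88. 88. 87. 78.]
 [61. 62. 79. 88. 87. 87. 87. 87. 88. 79.]
 [60. 62. 77. 86. 88. 87. 88. 89. 87. 77.]
 [48. 62. 77. 77. 87. 88. 88. 89. 79. 60.]]
```

Call:
apply_moves([
  {"dp": [0.0223, 0.0139, 0], "yaw": 7},
  {"dp": [0.0223, 0.0139, 0], "yaw": 14},
  {"dp": [0.0223, 0.0139, 0], "yaw": 21},
  {"dp": [0.0223, 0.0139, -0.02], "yaw": 28},
  {"dp": [0.0223, 0.0139, -0.04], "yaw": 35},
  {"dp": [0.0223, 0.0139, -0.06], "yaw": 41},
  {"dp": [0.0223, 0.0139, -0.08], "yaw": 44.1},
  {"dp": [0.0223, 0.0139, -0.089], "yaw": 44.1},
  {"dp": [0.0223, 0.0139, -0.089], "yaw": 44.1},
  {"dp": [0.0223, 0.0139, -0.089], "yaw": 44.1},
  {"dp": [0.0223, 0.0139, -0.089], "yaw": 44.1},
], grip=-0.21)

```text
time_s: 5.45
tcp_pos: [0.4918, -0.1535, 0.2659]
eef_rot: [179.9, -0.1, 27.5]
contact_force: [0.4, 0.2, -1.1]
gripper_width: 0.0535
gripper_force: 11.6
```

Run:
```python
from h import *
s,c=cap('wrist'); np.savez('w3',**c); print(s['time_s'],s['tcp_pos'],s['eef_rot'],s['gripper_width'],s['gripper_force'],s['joints'])
np.save('w3pose',np.r_[s['tcp_pos'],s['eef_rot']])
im=c['image'].copy(); save('w3.png',cv2.resize(im[130:330,240:400],None,fx=3,fy=3,interpolation=cv2.INTER_CUBIC))
```

```text
5.45 [ 0.49178865 -0.15352255  0.26594035] [ 1.79929411e+02 -8.67501448e-02  2.74593459e+01] 0.05350861622740306 11.5696640115857 [ 4.54307802e+00  4.64377199e+00 -1.77408423e+01  3.38108097e-02
 -6.75079994e+01  1.12903309e+02]
```

View pics/w3.png

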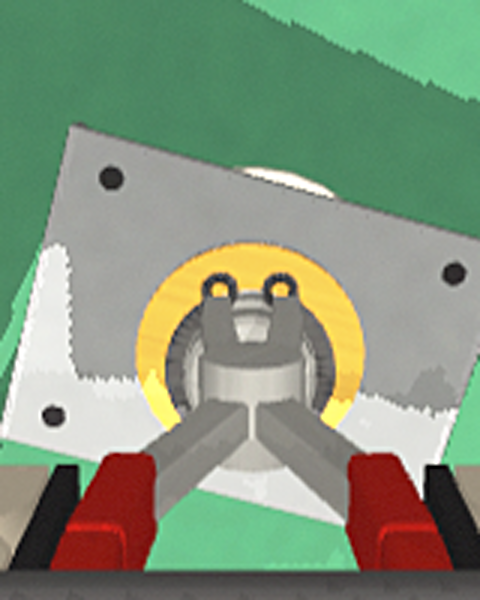

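Close wrist view: the jaws' ends at crop (217,297) and (287,297) sit almost over the eyes at (221,289) and (280,289). I'll zoom in to see the pins.

Run:
```python
from h import *
c=dict(np.load('w3.npz'));p=np.load('w3pose.npy')
im=c['image'];save('w4.png',cv2.resize(im[210:255,295:350],None,fx=12,fy=12,interpolation=cv2.INTER_CUBIC))
s=dict(tcp_pos=p[:3],eef_rot=p[3:]);P=pts(c);T=c['T_tool_cam'];Q=P@T[:3,:3].T+T[:3,3]
# jaw points in tool frame near tips
m=(abs(Q[...,0])<.012)&(abs(Q[...,1])<.025)&(Q[...,2]>.09)&(Q[...,2]<.180)
m[:200]=0
v,u=np.nonzero(m);q=Q[m]*1000
for z0 in range(120,176,6):
    k=(q[:,2]>=z0)&(q[:,2]<z0+6)
    for sg in (1,-1):
        kk=k&(q[:,1]*sg>0)
        if kk.sum()>2: a=q[kk];print(z0,sg,kk.sum(),'x',a[:,0].min().round(1),a[:,0].max().round(1),'y',a[:,1].min().round(1),a[:,1].max().round(1),'v',v[kk].min(),v[kk].max())
def proj(X):
    X=np.linalg.inv(T)@np.r_[X,1];return X[0]/X[2]*c['fx']+c['cx'],X[1]/X[2]*c['fy']+c['cy']
for y in (-.0093,.0093): print('pin end expected',proj([0,y,.169]),'shoulder',proj([0.0035,y,.1645]))
```

```text
120 1 22 x 2.6 3.4 y 3.6 10.9 v 241 243
120 -1 22 x 2.7 3.4 y -11.9 -4.5 v 241 242
126 1 30 x -2.4 3.4 y 3.6 12.0 v 239 246
126 -1 21 x 2.8 3.6 y -12.2 -4.6 v 239 240
132 1 22 x 2.6 3.5 y 4.5 12.3 v 236 238
132 -1 29 x -2.7 3.3 y -13.2 -4.6 v 237 244
138 1 21 x 2.5 3.4 y 4.6 12.5 v 235 237
138 -1 22 x 2.5 3.4 y -13.5 -5.5 v 235 236
144 1 19 x 2.4 3.3 y 5.5 12.7 v 233 234
144 -1 17 x 2.8 3.4 y -12.9 -6.4 v 233 234
150 1 14 x 2.9 3.4 y 6.4 12.2 v 231 232
150 -1 18 x 2.7 3.4 y -13.2 -6.6 v 231 233
156 1 13 x 2.5 3.4 y 5.7 12.4 v 229 231
156 -1 11 x 2.7 3.5 y -13.4 -6.7 v 229 231
162 1 8 x 2.7 3.2 y 5.8 12.5 v 229 229
162 -1 8 x 2.9 3.2 y -13.5 -6.8 v 229 229
174 1 24 x -11.6 -7.0 y 0.9 4.4 v 236 241
174 -1 35 x -11.7 -7.0 y -5.4 -0.0 v 236 241
pin end expected (np.float64(313.216252302517), np.float64(230.87664159278705)) shoulder (np.float64(313.04074301661285), np.float64(228.08337985186793))
pin end expected (np.float64(334.9092341466651), np.float64(230.90502798267698)) shoulder (np.float64(335.1055965582491), np.float64(228.11214529839037))
```

View pics/w4.png

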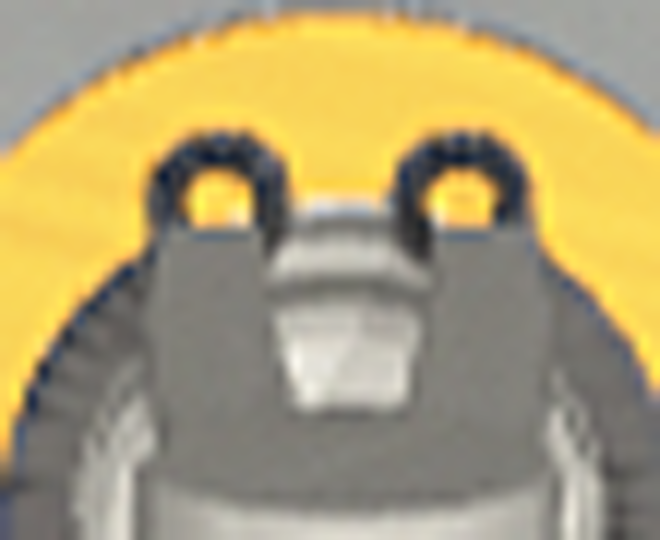

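Zoom: the eyes are at (217,200) and (459,200), just ahead of the shoulders' lower edge at y=228. The pins are hidden behind the shoulders.

Run:
```python
from h import *
c=dict(np.load('w3.npz'));p=np.load('w3pose.npy')
R=Ro.from_euler('xyz',p[3:],degrees=True).as_matrix()
E=[ray(c,p,uv,.0783) for uv in [(312.66,226.2),(332.8,226.2)]]
t=np.array([R.T@(e-p[:3]) for e in E]);print(E,t*1000)
M=np.mean(E,0);ax=np.array([.4678,-.1648]);d=M[:2]-ax;print(M,np.linalg.norm(d),np.degrees(np.arctan2(d[1],d[0])))
tip=R@np.array([-.0002,-.0005,.1645])+p[:3];print('tips now',tip,'shift needed',M-tip)
```

```text
[array([ 0.48728378, -0.14448933,  0.0783    ]), array([ 0.49572041, -0.16068239,  0.0783    ])] [[-1.16054519e-01 -1.03239733e+01  1.87627812e+02]
 [-9.68453607e-02  7.93501910e+00  1.87650336e+02]]
[ 0.4915021  -0.15258586  0.0783    ] 0.026664106638563115 27.262915222886793
tips now [ 0.49169509 -0.15323609  0.10143974] shift needed [-0.00019299  0.00065023 -0.02313974]
```

Call:
apply_moves([
  {"dp": [-0.0005, 0.0005, -0.005], "yaw": 0},
  {"dp": [-0.0005, 0.0005, -0.01], "yaw": 0},
  {"dp": [-0.0005, 0.0005, -0.014], "yaw": 0},
  {"dp": [-0.0005, 0.0005, -0.014], "yaw": 0},
  {"dp": [-0.0005, 0.0005, -0.014], "yaw": 0},
  {"dp": [-0.0005, 0.0005, -0.014], "yaw": 0},
  {"dp": [-0.0005, 0.0005, -0.014], "yaw": 0},
], grip=-0.215)

```text
time_s: 6.08
tcp_pos: [0.4906, -0.1534, 0.2508]
eef_rot: [180.0, -0.0, 27.5]
contact_force: [-0.4, 0.6, -1.7]
gripper_width: 0.0531
gripper_force: 11.4
```

Run:
```python
from h import *
s,c=cap('wrist'); np.savez('w5',**c); print(s['time_s'],s['tcp_pos'],s['eef_rot'],s['gripper_width'],s['gripper_force'])
np.save('w5pose',np.r_[s['tcp_pos'],s['eef_rot']])
im=c['image'];save('w5.png',cv2.resize(im[205:250,295:350],None,fx=12,fy=12,interpolation=cv2.INTER_CUBIC))
```

```text
6.0833 [ 0.49056272 -0.15344458  0.25075023] [ 1.79988307e+02 -1.30465966e-02  2.74715522e+01] 0.05313058425272338 11.351609312005166
```

View pics/w5.png

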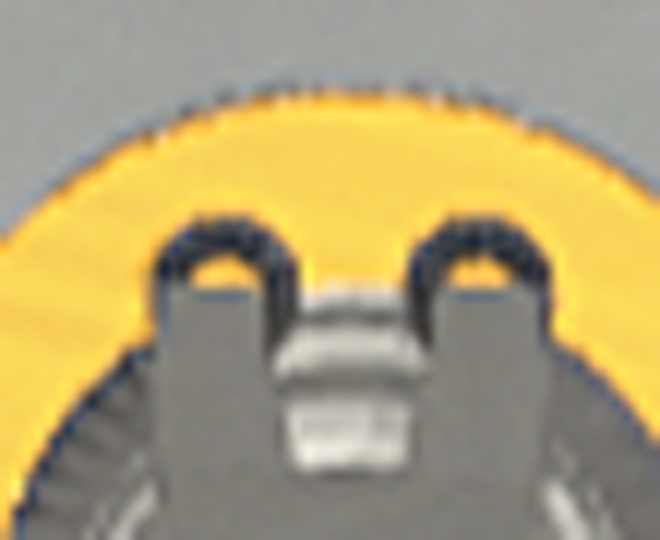

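Zoom: the eyes at (225,297) and (479,297) are centred sideways between the shoulders at 211 and 492. The pins are slightly too wide, so I'll relax a bit.

Run:
```python
from h import *
c=dict(np.load('w5.npz'));p=np.load('w5pose.npy')
R=Ro.from_euler('xyz',p[3:],degrees=True).as_matrix()
for v in (228.9,229.8):
  E=[ray(c,p,uv,.0783) for uv in [(313.3,v),(334.5,v)]]
  print(np.array([R.T@(e-p[:3]) for e in E])*1000,np.linalg.norm(np.mean(E,0)[:2]-[.4678,-.1648]))
P=pts(c);T=c['T_tool_cam'];Q=(P@T[:3,:3].T+T[:3,3])*1000
for sg in (1,-1):
  m=(abs(Q[...,0])<6)&(Q[...,1]*sg>0)&(abs(Q[...,1])<25)&(Q[...,2]>150)&(Q[...,2]<170);m[:200]=0
  q=Q[m];print(q.min(0),q.max(0),np.median(q,0))
```

```text
[[  0.93103805  -9.31668479 172.4485533 ]
 [  0.95474796   9.03849517 172.45230481]] 0.026418461451308724
[[ 1.30946783e-01 -9.32179517e+00  1.72448370e+02]
 [ 1.54709601e-01  9.04595280e+00  1.72452124e+02]] 0.025618472572051777
[ -5.97912297   0.80457933 151.23374375] [  3.35544987  12.50504817 169.87926841] [  3.06446311   8.07272942 159.41437456]
[ -5.97626978 -13.33847956 151.27829393] [ 4.13151600e+00 -4.60987067e-02  1.69686589e+02] [  3.02411708  -8.37498893 159.70128677]
```

Call:
apply_moves([
  {"dp": [0.0006, 0, 0], "yaw": 0},
  {"dp": [0.0006, 0, 0], "yaw": 0},
  {"dp": [0.0006, 0, 0], "yaw": 0},
  {"dp": [0.0006, 0, -0.001], "yaw": 0},
  {"dp": [0.0006, 0, -0.002], "yaw": 0},
  {"dp": [0.0006, 0, -0.003], "yaw": 0},
  {"dp": [0.0006, 0, -0.004], "yaw": 0},
  {"dp": [0.0006, 0, -0.005], "yaw": 0},
  {"dp": [0.0006, 0, -0.006], "yaw": 0},
  {"dp": [0.0006, 0, -0.006], "yaw": 0},
  {"dp": [0.0006, 0, -0.006], "yaw": 0},
], grip=-0.226)

```text
time_s: 7.05
tcp_pos: [0.491, -0.1534, 0.2445]
eef_rot: [-180.0, 0.0, 27.5]
contact_force: [0.7, -0.9, -2.2]
gripper_width: 0.0541
gripper_force: 10.6
```

Call:
apply_moves([
  {"dp": [0, 0, -0.001], "yaw": 0},
  {"dp": [0, 0, -0.0015], "yaw": 0},
  {"dp": [0, 0, -0.002], "yaw": 0},
  {"dp": [0, 0, -0.002], "yaw": 0},
  {"dp": [0, 0, -0.002], "yaw": 0},
])

```text
time_s: 7.47
tcp_pos: [0.491, -0.1534, 0.2425]
eef_rot: [180.0, 0.0, 27.5]
contact_force: [-0.0, -1.0, -1.6]
gripper_width: 0.0538
gripper_force: 10.6
```

Run:
```python
from h import *
s,c=cap('wrist'); np.savez('w6',**c); print(s['time_s'],s['tcp_pos'],s['contact_force'],s['gripper_width'])
np.save('w6pose',np.r_[s['tcp_pos'],s['eef_rot']])
im=c['image'];save('w6.png',cv2.resize(im[205:250,295:350],None,fx=12,fy=12,interpolation=cv2.INTER_CUBIC))
```

```text
7.4667 [ 0.49101845 -0.15335237  0.24254404] [-0.04555439 -1.03669422 -1.63878548] 0.0537745484127312
```

View pics/w6.png

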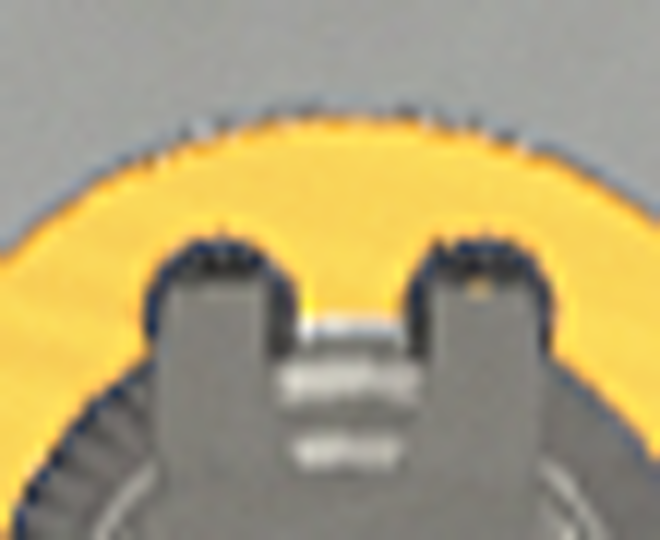

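Zoom: the shoulders at (215,280) and (485,280) cover the holes symmetrically, with no contact force yet. The pins appear to be in the eyes.

Call:
apply_moves([
  {"dp": [0, 0, -0.0005], "yaw": 0},
  {"dp": [0, 0, -0.001], "yaw": 0},
  {"dp": [0, 0, -0.001], "yaw": 0},
  {"dp": [0, 0, -0.001], "yaw": 0},
])

```text
time_s: 7.85
tcp_pos: [0.4912, -0.1534, 0.2418]
eef_rot: [180.0, -0.0, 27.5]
contact_force: [0.2, 1.2, 1.4]
gripper_width: 0.0537
gripper_force: 10.8
```

Call:
apply_moves([
  {"dp": [0, 0, -0.0005], "yaw": 0},
  {"dp": [0, 0, -0.001], "yaw": 0},
  {"dp": [0, 0, -0.0015], "yaw": 0},
  {"dp": [0, 0, -0.0015], "yaw": 0},
  {"dp": [0, 0, -0.0015], "yaw": 0},
  {"dp": [0, 0, -0.0015], "yaw": 0},
], grip=0.3, squeeze=45)

```text
time_s: 8.35
tcp_pos: [0.4908, -0.1534, 0.2398]
eef_rot: [-180.0, 0.0, 27.5]
contact_force: [-0.4, -0.1, -1.9]
gripper_width: 0.0404
gripper_force: 45.0
```

```bash
cat > ringz.py <<'E'
from h import *
import sys
s,c=cap('wrist');p=np.r_[s['tcp_pos'],s['eef_rot']];np.savez(sys.argv[1],**c);np.save(sys.argv[1]+'pose',p)
print(s['time_s'],s['tcp_pos'].round(4),s['contact_force'].round(2),s['gripper_width'])
W=world(c,s);im=c['image'].astype(int);sat=im.max(-1)-im.min(-1)
D=W[...,:2]-[.4678,-.1648];a=np.radians(27.5);X=D@[np.cos(a),np.sin(a)]*1e3;Y=D@[-np.sin(a),np.cos(a)]*1e3;r_=np.hypot(X,Y);th=np.degrees(np.arctan2(Y,X))
m=(r_<34)&(r_>20.5)&(sat<40)&(W[...,2]>.055)&(W[...,2]<.087)&(im.max(-1)<150)
for lo in range(-180,180,30):
    k=m&(th>=lo)&(th<lo+30)
    if k.sum()>3: print(lo,k.sum(),'z',np.percentile(W[k][:,2]*1e3,[10,50,90]).round(1),'r',np.percentile(r_[k],[5,50,95]).round(1))
E
python3 ringz.py w7
python3 - <<'E'
from h import *
c=dict(np.load('w7.npz'));save('w7.png',cv2.resize(c['image'][190:280,270:375],None,fx=6.5,fy=6.5,interpolation=cv2.INTER_CUBIC))
E
```

```text
8.35 [ 0.4908 -0.1534  0.2398] [-0.35 -0.11 -1.89] 0.040392803301978183
-180 8 z [73.7 74.1 74.5] r [25.3 26.1 26.5]
-120 96 z [72.7 73.6 74.6] r [23.  25.6 28.3]
-90 94 z [72.5 73.5 74.2] r [23.7 26.1 28.4]
-60 47 z [72.7 73.4 83.7] r [23.8 27.5 33.9]
-30 81 z [66.8 73.1 81.4] r [21.9 29.3 33.1]
0 74 z [66.8 73.1 83.3] r [21.8 30.1 33. ]
30 46 z [72.5 73.6 79.4] r [24.1 27.4 33.8]
60 101 z [73.1 73.8 75. ] r [23.1 25.8 28.3]
90 86 z [73.1 74.2 75.1] r [22.5 25.1 27.4]
150 8 z [74.1 74.5 75.1] r [25.  25.5 26.5]
```

View pics/w7.png

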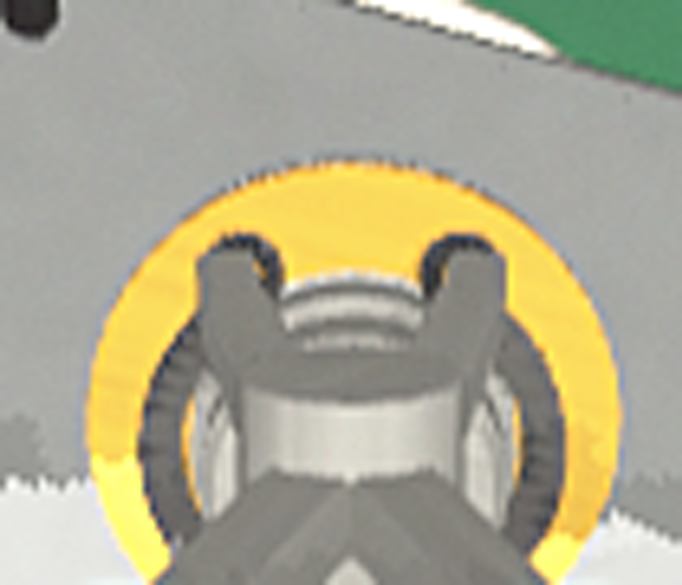

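The ring is spread on the tips: the lugs at (240,250) and (462,250) sit under the shoulders, and a brass rim shows between ring and spindle on both sides.

Run:
```python
from h import *
for n in ('w6','w7'):
  c=dict(np.load(n+'.npz'));p=np.load(n+'pose.npy');s=dict(tcp_pos=p[:3],eef_rot=p[3:]);W=world(c,s)
  P=pts(c);T=c['T_tool_cam'];Q=(P@T[:3,:3].T+T[:3,3])*1000
  for side,cols in (('L',range(300,316)),('R',range(334,350))):
    for u in cols:
      col=Q[222:244,u];k=(col[:,0]>1.5)&(col[:,0]<5)
      if k.sum()>4: 
        vv=222+np.nonzero(k)[0][0]; print(n,side,u,vv,Q[vv,u].round(1),'above:',Q[vv-2,u].round(1),(W[vv-2,u,2]*1e3).round(1))
```

```text
w6 L 302 222 [  4.9 -19.6 182.4] above: [  4.3 -20.3 193.9] 48.6
w6 L 307 223 [  4.5 -15.1 180.1] above: [  5.9 -15.1 181.8] 60.7
w6 L 308 222 [  4.9 -14.3 182.3] above: [  6.7 -14.3 182.6] 60.0
w6 L 309 222 [  4.8 -13.4 182.8] above: [  6.9 -13.3 181.5] 61.1
w6 L 310 223 [  4.2 -12.5 181.4] above: [  6.2 -12.4 180.6] 62.0
w6 L 311 222 [  5.  -11.6 182.1] above: [  7.  -11.5 181. ] 61.5
w6 L 312 223 [  4.  -10.7 182.3] above: [  5.8 -10.7 182.4] 60.1
w6 L 313 223 [  4.   -9.8 182.3] above: [  5.7  -9.8 183. ] 59.6
w6 L 314 223 [  4.1  -8.9 181.8] above: [  5.8  -8.9 182.5] 60.1
w6 L 315 223 [  4.4  -8.  180.7] above: [  6.   -8.  181.4] 61.2
w6 R 334 222 [  5.    8.8 182.1] above: [  6.9   8.8 181.6] 61.0
w6 R 335 222 [  4.9   9.7 182.3] above: [  6.9   9.7 181.7] 60.9
w6 R 336 222 [  5.   10.6 182.2] above: [  6.9  10.6 181.8] 60.7
w6 R 337 223 [  4.3  11.5 181.1] above: [  6.2  11.4 180.8] 61.8
w6 R 338 222 [  5.   12.4 182.1] above: [  6.7  12.4 182.6] 59.9
w6 R 339 223 [  4.3  13.2 181.2] above: [  6.   13.2 181.4] 61.2
w6 R 340 223 [  4.3  14.1 180.9] above: [  6.   14.1 181.7] 
[... 1319 characters left out ...]
  4.7  13.2 179.4] above: [  7.   13.  176.7] 63.1
w7 R 340 223 [  4.9  14.  178.3] above: [  6.5  14.  179.1] 60.7
w7 R 341 223 [  4.9  14.9 178.5] above: [  6.6  14.9 178.9] 60.9
w7 R 342 223 [  4.7  15.8 179.1] above: [  6.5  15.8 179.1] 60.6
w7 R 343 223 [  4.6  16.7 180. ] above: [  6.6  16.6 178.6] 61.1
w7 R 344 223 [  4.7  17.6 179.4] above: [  6.4  17.6 179.9] 59.8
w7 R 345 223 [  4.6  18.5 179.6] above: [  6.5  18.4 179.5] 60.3
w7 R 346 223 [  4.9  19.3 178.2] above: [  4.3  19.9 189.8] 50.0
w7 R 347 223 [  4.8  20.2 178.9] above: [  3.6  21.1 193. ] 46.7
w7 R 348 222 [  3.1  21.9 191.2] above: [  4.7  21.9 192.2] 47.5
w7 R 349 222 [  2.9  22.8 191.8] above: [  4.8  22.8 191.9] 47.9
```

Run:
```python
from h import *
for n,cols in (('w6',(312,336)),('w7',(305,343))):
  c=dict(np.load(n+'.npz'));p=np.load(n+'pose.npy');s=dict(tcp_pos=p[:3],eef_rot=p[3:]);W=world(c,s)
  P=pts(c);T=c['T_tool_cam'];Q=(P@T[:3,:3].T+T[:3,3])*1000
  for u in cols:
      print(n,u); print(np.c_[range(224,236),Q[224:236,u],W[224:236,u,2]*1e3].round(1).tolist())
```

```text
w6 312
[[224.0, 3.1, -10.7, 182.3, 60.3], [225.0, 5.7, -10.2, 166.6, 76.0], [226.0, 5.0, -10.2, 165.7, 76.8], [227.0, 4.3, -10.2, 165.0, 77.5], [228.0, 3.0, -10.3, 166.8, 75.7], [229.0, 3.0, -10.1, 163.1, 79.4], [230.0, 2.9, -10.0, 160.1, 82.5], [231.0, 3.0, -9.9, 156.1, 86.4], [232.0, 3.2, -9.8, 151.9, 90.6], [233.0, 3.2, -9.7, 148.4, 94.1], [234.0, 3.0, -9.6, 145.7, 96.8], [235.0, 3.0, -9.5, 142.6, 100.0]]
w6 336
[[224.0, 3.3, 10.6, 181.5, 61.0], [225.0, 5.6, 10.1, 167.2, 75.4], [226.0, 5.0, 10.1, 165.9, 76.6], [227.0, 4.1, 10.1, 166.1, 76.5], [228.0, 3.5, 10.1, 164.8, 77.7], [229.0, 3.2, 10.0, 162.7, 79.9], [230.0, 3.1, 9.9, 159.3, 83.2], [231.0, 3.2, 9.8, 155.5, 87.0], [232.0, 2.9, 9.7, 153.2, 89.4], [233.0, 3.3, 9.5, 147.9, 94.6], [234.0, 3.0, 9.5, 146.0, 96.6], [235.0, 2.8, 9.4, 143.4, 99.1]]
w7 305
[[224.0, 4.1, -16.7, 177.8, 62.0], [225.0, 3.3, -16.7, 177.4, 62.3], [226.0, 4.3, -16.3, 168.9, 70.9], [227.0, 3.8, -16.2, 167.5, 72.3], [228.0, 3.0, -16.2, 167.1, 72.7], [229.0, 2.9, -16.0, 163.4, 76.3], [230.0, 2.8, -15.9, 160.6, 79.2], [231.0, 2.9, -15.7, 156.3, 83.4], [232.0, 3.0, -15.5, 152.5, 87.3], [233.0, 2.9, -15.3, 149.4, 90.4], [234.0, 2.9, -15.2, 146.3, 93.5], [235.0, 3.0, -15.0, 142.6, 97.1]]
w7 343
[[224.0, 3.9, 16.7, 178.7, 61.1], [225.0, 2.8, 16.7, 179.6, 60.2], [226.0, 4.3, 16.2, 168.9, 70.8], [227.0, 3.9, 16.1, 166.9, 72.8], [228.0, 3.0, 16.1, 167.2, 72.5], [229.0, 2.8, 15.9, 164.1, 75.7], [230.0, 3.1, 15.7, 159.2, 80.5], [231.0, 3.0, 15.5, 156.3, 83.5], [232.0, 2.9, 15.4, 153.1, 86.7], [233.0, 3.0, 15.2, 149.1, 90.6], [234.0, 3.0, 15.0, 146.0, 93.8], [235.0, 2.7, 14.9, 144.1, 95.7]]
```

Call:
apply_moves([
  {"dp": [-0.0007, -0.0004, 0], "yaw": 0},
  {"dp": [-0.0014, -0.0007, 0], "yaw": 0},
  {"dp": [-0.0014, -0.0007, 0], "yaw": 0},
  {"dp": [-0.0014, -0.0007, 0], "yaw": 0},
  {"dp": [-0.0014, -0.0007, 0], "yaw": 0},
])

```text
time_s: 8.82
tcp_pos: [0.4897, -0.154, 0.2402]
eef_rot: [180.0, -0.0, 27.5]
contact_force: [-0.9, 0.2, -2.3]
gripper_width: 0.0401
gripper_force: 45.0
```

```bash
python3 ringz.py w8
python3 - <<'E'
from h import *
# circle fit of ring outer edge (dark ring vs brass) at ring-top plane, using rays
c=dict(np.load('w8.npz'));p=np.load('w8pose.npy');im=c['image'].astype(int);sat=im.max(-1)-im.min(-1)
for v in range(236,262,4):
    row=sat[v]; dark=(row<45)
    # from left: brass->dark transition
    br=np.nonzero(~dark[270:376])[0]+270
    L=[u for u in range(280,310) if row[u-1]>=60 and row[u]<60][:3]
    Rr=[u for u in range(370,338,-1) if row[u+1]>=60 and row[u]<60][:3]
    # inner brass slivers
    print(v,L,Rr,sat[v,288:308].tolist(),sat[v,340:362].tolist())
E
```

```text
8.8167 [ 0.4897 -0.154   0.2402] [-0.91  0.22 -2.28] 0.04006863383583683
-150 7 z [66.2 67.  67.3] r [25.3 26.4 27.3]
-120 87 z [66.6 68.1 69.2] r [23.2 25.6 28.1]
-90 91 z [69.  70.2 71.1] r [23.4 26.  28.4]
-60 51 z [70.8 72.3 82.9] r [24.9 28.2 33.7]
-30 81 z [66.4 72.9 80.7] r [21.9 28.6 32.7]
0 82 z [67.4 73.3 81.6] r [21.7 29.2 32.7]
30 53 z [71.1 72.2 80.5] r [23.8 27.8 33.3]
60 90 z [69.5 70.5 71.6] r [23.  25.7 28. ]
90 82 z [67.5 68.5 69.7] r [22.5 25.  27.6]
120 6 z [67.  67.8 68.7] r [23.4 25.  26.3]
236 [300] [347] [166, 158, 159, 156, 159, 157, 158, 159, 161, 162, 164, 156, 18, 3, 7, 5, 9, 9, 11, 6] [12, 10, 7, 8, 7, 10, 2, 9, 169, 164, 162, 158, 157, 159, 159, 157, 159, 161, 159, 166, 165, 34]
240 [297] [350] [163, 159, 159, 162, 161, 160, 164, 165, 121, 24, 3, 4, 5, 9, 9, 7, 7, 7, 8, 5] [9, 7, 7, 10, 9, 9, 9, 8, 5, 4, 10, 75, 161, 162, 159, 161, 159, 158, 159, 158, 161, 165]
244 [295] [353] [160, 158, 160, 162, 166, 161, 61, 10, 3, 3, 4, 7, 6, 5, 7, 7, 8, 9, 10, 7] [9, 7, 9, 7, 9, 5, 4, 7, 7, 4, 4, 3, 6, 9, 162, 164, 160, 159, 160, 159, 160, 161]
248 [293] [354] [161, 160, 159, 166, 152, 21, 0, 4, 6, 6, 4, 7, 9, 10, 13, 9, 8, 9, 7, 10] [7, 9, 9, 7, 7, 12, 12, 8, 7, 6, 6, 5, 6, 1, 2, 122, 162, 161, 158, 158, 159, 159]
252 [292, 300] [355, 348] [159, 162, 166, 163, 23, 4, 3, 5, 3, 2, 67, 107, 1, 8, 6, 13, 11, 8, 6, 10] [10, 8, 8, 10, 14, 8, 10, 8, 10, 121, 6, 3, 7, 6, 1, 3, 123, 161, 159, 162, 160, 158]
256 [292, 299] [355, 348] [159, 160, 164, 87, 17, 1, 5, 8, 0, 2, 107, 32, 9, 11, 13, 12, 14, 15, 7, 10] [10, 9, 17, 16, 14, 10, 10, 9, 8, 97, 8, 3, 4, 6, 0, 1, 82, 171, 166, 157, 162, 159]
260 [292] [355] [145, 166, 168, 166, 26, 1, 5, 5, 6, 3, 1, 11, 11, 12, 11, 14, 14, 14, 9, 7] [6, 11, 15, 12, 15, 12, 10, 12, 13, 6, 4, 6, 8, 4, 2, 5, 156, 167, 161, 159, 160, 160]
```

Call:
apply_moves([
  {"dp": [0, 0, -0.001], "yaw": 0},
  {"dp": [0, 0, -0.002], "yaw": 0},
  {"dp": [0, 0, -0.003], "yaw": 0},
  {"dp": [0, 0, -0.004], "yaw": 0},
  {"dp": [0, 0, -0.005], "yaw": 0},
  {"dp": [0, 0, -0.006], "yaw": 0},
  {"dp": [0, 0, -0.006], "yaw": 0},
  {"dp": [0, 0, -0.006], "yaw": 0},
])

```text
time_s: 9.53
tcp_pos: [0.4896, -0.1541, 0.234]
eef_rot: [-180.0, 0.0, 27.5]
contact_force: [-0.3, -0.9, -2.5]
gripper_width: 0.0405
gripper_force: 45.0
```

```bash
python3 ringz.py w9
```

```text
9.5333 [ 0.4896 -0.1541  0.234 ] [-0.31 -0.95 -2.49] 0.040461079920477795
-120 86 z [64.5 65.6 66.7] r [23.4 26.1 28.4]
-90 98 z [65.3 66.1 67. ] r [23.2 25.9 28.4]
-60 57 z [66.1 67.7 82.2] r [24.1 32.  33.5]
-30 86 z [65.6 67.2 82. ] r [22.  30.  32.7]
0 88 z [65.5 67.6 83.1] r [21.7 29.9 32.3]
30 57 z [66.2 67.5 80.7] r [23.7 27.8 33.3]
60 96 z [65.7 66.5 67.3] r [22.8 25.5 28. ]
90 83 z [65.3 66.2 67.2] r [22.7 25.3 27.5]
```

Call:
apply_moves([
  {"dp": [0, 0, -0.0005], "yaw": 0},
  {"dp": [0, 0, -0.001], "yaw": 0},
  {"dp": [0, 0, -0.0015], "yaw": 0},
  {"dp": [0, 0, -0.002], "yaw": 0},
  {"dp": [0, 0, -0.002], "yaw": 0},
  {"dp": [0, 0, -0.002], "yaw": 0},
])

```text
time_s: 10.08
tcp_pos: [0.4896, -0.154, 0.232]
eef_rot: [-180.0, 0.0, 27.5]
contact_force: [0.4, 0.1, -2.8]
gripper_width: 0.0402
gripper_force: 45.0
```

Call:
apply_moves([
  {"dp": [0, 0, -0.0003], "yaw": 0},
  {"dp": [0, 0, -0.0006], "yaw": 0},
  {"dp": [0, 0, -0.001], "yaw": 0},
  {"dp": [0, 0, -0.001], "yaw": 0},
  {"dp": [0, 0, -0.001], "yaw": 0},
])

```text
time_s: 10.5
tcp_pos: [0.4897, -0.1541, 0.2312]
eef_rot: [180.0, -0.0, 27.5]
contact_force: [0.7, -0.0, 0.3]
gripper_width: 0.0404
gripper_force: 45.0
```

```bash
python3 ringz.py w10
```

```text
10.5 [ 0.4897 -0.1541  0.2312] [ 0.71 -0.03  0.34] 0.04042610078391762
-150 5 z [63.6 64.7 65.1] r [25.5 27.2 28.3]
-120 87 z [64.2 64.9 65.6] r [23.4 25.9 28.4]
-90 93 z [63.9 64.7 65.9] r [23.5 25.9 28.3]
-60 64 z [64.1 65.6 80. ] r [23.6 31.8 33.4]
-30 85 z [64.  65.9 83.1] r [22.  29.8 32.3]
0 92 z [64.  66.1 82.9] r [21.9 30.  32.3]
30 64 z [63.8 65.4 79.6] r [23.2 29.5 33.2]
60 101 z [63.7 64.9 65.7] r [22.8 25.5 28. ]
90 86 z [64.  64.8 65.8] r [23.  25.5 27.7]
```

Call:
apply_moves([
  {"dp": [0, 0, -0.0002], "yaw": 0},
  {"dp": [0, 0, -0.0004], "yaw": 0},
  {"dp": [0, 0, -0.0006], "yaw": 0},
  {"dp": [0, 0, -0.0006], "yaw": 0},
  {"dp": [0, 0, -0.0006], "yaw": 0},
])

```text
time_s: 10.97
tcp_pos: [0.4898, -0.1541, 0.2307]
eef_rot: [180.0, -0.0, 27.5]
contact_force: [0.3, 0.5, 2.8]
gripper_width: 0.0403
gripper_force: 45.0
```

Call:
apply_moves([
  {"dp": [0, 0, -0.0003], "yaw": 0},
  {"dp": [0, 0, -0.0006], "yaw": 0},
  {"dp": [0, 0, -0.0006], "yaw": 0},
  {"dp": [0, 0, -0.0006], "yaw": 0},
])

```text
time_s: 11.3
tcp_pos: [0.4899, -0.1541, 0.2302]
eef_rot: [180.0, -0.0, 27.5]
contact_force: [-0.1, -0.2, 5.0]
gripper_width: 0.0403
gripper_force: 45.0
```

Call:
apply_moves([
  {"dp": [0, 0, -0.0003], "yaw": 0},
  {"dp": [0, 0, -0.0006], "yaw": 0},
  {"dp": [0, 0, -0.0006], "yaw": 0},
  {"dp": [0, 0, -0.0006], "yaw": 0},
])

```text
time_s: 11.63
tcp_pos: [0.49, -0.1541, 0.2299]
eef_rot: [180.0, -0.0, 27.5]
contact_force: [-0.3, 1.3, 6.8]
gripper_width: 0.0408
gripper_force: 45.0
```

Call:
apply_moves([
  {"dp": [0, 0, -0.0004], "yaw": 0},
  {"dp": [0, 0, -0.0007], "yaw": 0},
  {"dp": [0, 0, -0.0007], "yaw": 0},
  {"dp": [0, 0, -0.0007], "yaw": 0},
  {"dp": [0, 0, -0.0007], "yaw": 0},
])

```text
time_s: 12.05
tcp_pos: [0.4902, -0.1541, 0.2296]
eef_rot: [179.9, -0.1, 27.5]
contact_force: [-0.6, 2.2, 9.6]
gripper_width: 0.0404
gripper_force: 45.0
```

```bash
python3 ringz.py w11
```

```text
12.05 [ 0.4902 -0.1541  0.2296] [-0.59  2.16  9.61] 0.04035424711133677
-120 88 z [62.9 63.8 64.7] r [23.5 26.2 28.4]
-90 92 z [62.6 63.6 65. ] r [23.4 25.9 28.2]
-60 62 z [62.8 65.  80.1] r [24.3 30.2 33.6]
-30 90 z [62.4 65.7 83.2] r [22.1 30.1 32.4]
0 100 z [62.8 66.5 83.1] r [21.9 30.2 32.3]
30 65 z [62.8 64.7 85.3] r [22.8 27.8 33.3]
60 92 z [62.9 63.8 64.7] r [23.1 25.6 27.9]
90 85 z [62.9 63.7 64.6] r [22.7 25.3 27.7]
```

Call:
apply_moves([
  {"dp": [0.0001, 0.0001, 0.0001], "yaw": 0},
  {"dp": [0.0002, 0.0001, 0.0002], "yaw": 0},
  {"dp": [0.0002, 0.0001, 0.0002], "yaw": 0},
  {"dp": [0.0002, 0.0001, 0.0002], "yaw": 0},
], grip=0.03)

```text
time_s: 12.43
tcp_pos: [0.4904, -0.1542, 0.2297]
eef_rot: [179.9, -0.1, 27.5]
contact_force: [-0.5, 0.1, 7.3]
gripper_width: 0.0428
gripper_force: 23.2
```

Call:
apply_moves([
  {"dp": [0.0003, 0.0001, -0.0004], "yaw": 0},
  {"dp": [0.0004, 0.0002, -0.0006], "yaw": 0},
  {"dp": [0.0004, 0.0002, -0.0006], "yaw": 0},
])

```text
time_s: 12.68
tcp_pos: [0.4909, -0.1541, 0.2293]
eef_rot: [179.9, -0.1, 27.5]
contact_force: [-0.9, -0.2, 10.6]
gripper_width: 0.0429
gripper_force: 23.5
```

Call:
apply_moves([
  {"dp": [0.0002, 0.0001, 0.0001], "yaw": 0},
  {"dp": [0.0004, 0.0002, 0.0001], "yaw": 0},
  {"dp": [0.0004, 0.0002, 0.0001], "yaw": 0},
  {"dp": [0.0004, 0.0002, 0.0001], "yaw": 0},
], grip=-0.01)

```text
time_s: 13.02
tcp_pos: [0.4914, -0.1539, 0.2293]
eef_rot: [179.9, -0.1, 27.5]
contact_force: [-1.0, -0.3, 8.7]
gripper_width: 0.0446
gripper_force: 20.8
```

Call:
apply_moves([
  {"dp": [-0.0002, -0.0001, -0.0001], "yaw": 0},
  {"dp": [-0.0004, -0.0002, -0.0001], "yaw": 0},
  {"dp": [-0.0004, -0.0002, -0.0001], "yaw": 0},
  {"dp": [-0.0004, -0.0002, -0.0001], "yaw": 0},
], grip=-0.05)

```text
time_s: 13.35
tcp_pos: [0.4911, -0.154, 0.2293]
eef_rot: [179.9, -0.1, 27.5]
contact_force: [0.3, -0.2, 8.5]
gripper_width: 0.0464
gripper_force: 19.2
```

```bash
python3 ringz.py w12
```

```text
13.35 [ 0.4911 -0.154   0.2293] [ 0.33 -0.16  8.48] 0.04642982312311636
-120 70 z [63.  63.8 64.6] r [23.3 25.9 28. ]
-90 96 z [63.  63.9 64.7] r [22.7 25.6 27.7]
-60 57 z [63.1 63.9 69.7] r [22.5 26.  32.9]
-30 115 z [63.  67.  82.5] r [21.9 30.5 32.7]
0 114 z [63.  67.8 83.3] r [22.1 30.2 31.9]
30 51 z [63.1 63.9 65.2] r [21.8 24.4 26.1]
60 75 z [62.9 64.  64.8] r [22. 24. 26.]
90 48 z [63.  63.8 64.6] r [22.8 24.6 25.9]
```

Call:
apply_moves([
  {"dp": [-0.0002, 0.0003, -0.0001], "yaw": 0},
  {"dp": [-0.0004, 0.0007, -0.0002], "yaw": 0},
  {"dp": [-0.0004, 0.0007, -0.0003], "yaw": 0},
  {"dp": [-0.0004, 0.0007, -0.0003], "yaw": 0},
])

```text
time_s: 13.73
tcp_pos: [0.4909, -0.1535, 0.2292]
eef_rot: [179.9, -0.1, 27.5]
contact_force: [0.4, -0.9, 9.4]
gripper_width: 0.0462
gripper_force: 19.9
```

Call:
apply_moves([
  {"dp": [0, 0, 0], "yaw": 0},
  {"dp": [0, 0, 0], "yaw": 0},
  {"dp": [0, 0, 0], "yaw": 0},
  {"dp": [0, 0, 0], "yaw": 0},
], grip=-0.095)

```text
time_s: 14.07
tcp_pos: [0.4908, -0.1534, 0.2291]
eef_rot: [179.9, -0.1, 27.5]
contact_force: [0.5, -0.3, 8.9]
gripper_width: 0.0484
gripper_force: 17.6
```

```bash
python3 ringz.py w13
```

```text
14.0667 [ 0.4908 -0.1534  0.2291] [ 0.48 -0.28  8.93] 0.04844711448016682
-120 57 z [62.8 63.8 64.7] r [23.5 25.6 27.2]
-90 82 z [62.8 63.6 65. ] r [22.5 24.9 27. ]
-60 56 z [62.8 63.8 68. ] r [22.3 25.1 27.6]
-30 122 z [62.8 67.  82.2] r [22.1 30.3 32.3]
0 120 z [62.9 67.4 82. ] r [22.  30.2 32. ]
30 54 z [62.5 63.7 65. ] r [21.8 24.4 26.1]
60 81 z [62.8 63.6 64.6] r [21.8 24.2 26.2]
90 49 z [62.9 63.8 64.6] r [22.7 24.6 26.2]
```

Ring level with the groove and closing evenly; continue easing.

Call:
apply_moves([
  {"dp": [0, 0, 0], "yaw": 0},
  {"dp": [0, 0, 0], "yaw": 0},
  {"dp": [0, 0, 0], "yaw": 0},
  {"dp": [0, 0, 0], "yaw": 0},
], grip=-0.14)

```text
time_s: 14.45
tcp_pos: [0.4907, -0.1533, 0.229]
eef_rot: [179.9, -0.1, 27.5]
contact_force: [-0.0, 1.1, 7.8]
gripper_width: 0.0505
gripper_force: 15.7
```

Call:
apply_moves([
  {"dp": [0, 0, 0], "yaw": 0},
  {"dp": [0, 0, 0], "yaw": 0},
  {"dp": [0, 0, 0], "yaw": 0},
  {"dp": [0, 0, 0], "yaw": 0},
], grip=-0.18)

```text
time_s: 14.78
tcp_pos: [0.4907, -0.1533, 0.2289]
eef_rot: [179.9, -0.1, 27.5]
contact_force: [0.5, 0.9, 7.0]
gripper_width: 0.0517
gripper_force: 12.9
```

Call:
apply_moves([
  {"dp": [0, 0, 0], "yaw": 0},
  {"dp": [0, 0, 0], "yaw": 0},
  {"dp": [0, 0, 0], "yaw": 0},
  {"dp": [0, 0, 0], "yaw": 0},
], grip=-0.215)

```text
time_s: 15.12
tcp_pos: [0.4907, -0.1532, 0.2288]
eef_rot: [179.9, -0.1, 27.5]
contact_force: [-0.2, -0.6, 7.7]
gripper_width: 0.0533
gripper_force: 11.6
```

```bash
python3 ringz.py w14
```

```text
15.1167 [ 0.4907 -0.1532  0.2288] [-0.15 -0.57  7.65] 0.05334186656925556
-120 41 z [63.1 63.8 64.6] r [23.1 24.8 26.1]
-90 69 z [63.  64.  64.8] r [22.3 24.4 26.2]
-60 73 z [62.8 64.  65.4] r [22.2 24.6 26.5]
-30 113 z [63.1 68.4 83.9] r [22.1 30.5 32.3]
0 111 z [62.7 67.2 83.1] r [22.1 30.3 31.8]
30 72 z [62.8 63.9 67.2] r [21.8 24.1 26.1]
60 74 z [63.1 64.  64.7] r [21.9 23.9 25.9]
90 41 z [63.1 63.9 64.6] r [22.9 24.5 25.7]
```

Call:
apply_moves([
  {"dp": [0, 0, 0], "yaw": 0},
  {"dp": [0, 0, 0.0005], "yaw": 0},
  {"dp": [0, 0, 0.001], "yaw": 0},
  {"dp": [0, 0, 0.0015], "yaw": 0},
  {"dp": [0, 0, 0.002], "yaw": 0},
  {"dp": [0, 0, 0.0025], "yaw": 0},
  {"dp": [0, 0, 0.003], "yaw": 0},
  {"dp": [0, 0, 0.003], "yaw": 0},
  {"dp": [0, 0, 0.003], "yaw": 0},
], grip=-0.226)

```text
time_s: 15.92
tcp_pos: [0.4896, -0.153, 0.2305]
eef_rot: [-180.0, 0.0, 27.5]
contact_force: [0.7, -0.6, -2.4]
gripper_width: 0.0537
gripper_force: 11.0
```

```bash
python3 ringz.py w15
```

```text
15.9167 [ 0.4896 -0.153   0.2305] [ 0.74 -0.58 -2.43] 0.05368059101480832
-120 47 z [63.3 64.2 65. ] r [23.1 25.  26.4]
-90 74 z [63.5 64.5 65.7] r [22.4 24.5 26.4]
-60 81 z [63.2 64.3 66.1] r [22.2 24.5 26.5]
-30 118 z [63.5 66.7 81.8] r [22.1 29.8 32.1]
0 122 z [63.1 67.  82.4] r [22.  29.9 31.8]
30 67 z [63.5 64.2 65.4] r [21.7 24.1 26.1]
60 73 z [63.5 64.2 65.2] r [21.9 24.  25.9]
90 46 z [63.2 64.1 65. ] r [22.3 24.3 25.8]
```

Call:
apply_moves([
  {"dp": [0.0005, -0.0001, 0], "yaw": 0},
  {"dp": [0.001, -0.0002, 0], "yaw": 0},
  {"dp": [0.001, -0.0002, 0.001], "yaw": 0},
  {"dp": [0.001, -0.0002, 0.002], "yaw": 0},
  {"dp": [0.001, -0.0002, 0.003], "yaw": 0},
  {"dp": [0.001, -0.0002, 0.004], "yaw": 0},
  {"dp": [0.001, -0.0002, 0.005], "yaw": 0},
  {"dp": [0.001, -0.0002, 0.006], "yaw": 0},
  {"dp": [0.001, -0.0002, 0.007], "yaw": 0},
])

```text
time_s: 16.72
tcp_pos: [0.4908, -0.1532, 0.238]
eef_rot: [-180.0, -0.0, 27.5]
contact_force: [-0.3, -0.0, -2.0]
gripper_width: 0.0537
gripper_force: 10.6
```

```bash
python3 ringz.py w16
```

```text
16.7167 [ 0.4908 -0.1532  0.238 ] [-0.31 -0.   -1.97] 0.0536804193738855
-120 47 z [63.5 64.3 68.2] r [22.  24.7 26.3]
-90 72 z [63.2 64.2 65.2] r [22.3 24.4 26.3]
-60 67 z [63.1 64.2 65.5] r [22.2 24.9 26.6]
-30 95 z [63.6 65.  83.3] r [21.9 30.1 32.1]
0 97 z [63.4 65.  83.7] r [22.  30.2 31.8]
30 63 z [62.9 64.1 66. ] r [21.8 24.2 26.1]
60 68 z [63.3 64.1 65.2] r [21.9 24.  26. ]
90 46 z [63.5 64.4 65.4] r [22.8 24.4 25.7]
```

Call:
apply_moves([
  {"dp": [0, 0, 0.03], "yaw": 0},
  {"dp": [0, 0, 0.07], "yaw": 0},
  {"dp": [0, 0, 0.1], "yaw": 0},
  {"dp": [0, 0.01, 0.116], "yaw": -6},
  {"dp": [0, 0.04, 0.116], "yaw": -12},
  {"dp": [-0.005, 0.08, 0.116], "yaw": -18},
  {"dp": [-0.01, 0.115, 0.116], "yaw": -24},
  {"dp": [-0.015, 0.15, 0.116], "yaw": -30},
  {"dp": [-0.02, 0.185, 0.116], "yaw": -36},
  {"dp": [-0.0272, 0.22, 0.116], "yaw": -42},
  {"dp": [-0.0272, 0.255, 0.116], "yaw": -44.1},
  {"dp": [-0.0272, 0.285, 0.116], "yaw": -44.1},
  {"dp": [-0.0272, 0.305, 0.116], "yaw": -44.1},
  {"dp": [-0.0272, 0.3155, 0.116], "yaw": -44.1},
  {"dp": [-0.0272, 0.3155, 0.116], "yaw": -44.1},
  {"dp": [-0.0272, 0.3155, 0.116], "yaw": -44.1},
  {"dp": [-0.0272, 0.3155, 0.116], "yaw": -44.1},
  {"dp": [-0.0272, 0.3155, 0.116], "yaw": -44.1},
  {"dp": [-0.0272, 0.3155, 0.116], "yaw": -44.1},
])

```text
time_s: 18.35
tcp_pos: [0.4637, 0.1613, 0.354]
eef_rot: [-180.0, -0.0, -16.7]
contact_force: [-0.0, 0.1, -2.0]
gripper_width: 0.0539
gripper_force: 10.6
```

Run:
```python
from h import *
s,c=cap('wrist');p=np.r_[s['tcp_pos'],s['eef_rot']];np.savez('w17',**c);np.save('w17pose',p);print(s['time_s'],p.round(4),s['gripper_width'])
P=pts(c);T=c['T_tool_cam'];Q=(P@T[:3,:3].T+T[:3,3])*1000;W=world(c,s)
m=(abs(Q[...,0])<6)&(abs(Q[...,1])<25)&(Q[...,2]>145)&(Q[...,2]<168)
for sg in (1,-1):
  q=Q[m&(Q[...,1]*sg>0)];print('jaw',len(q),q.min(0).round(1),q.max(0).round(1),np.median(q,0).round(1))
m=(abs(W[...,2]-.094)<.003)&(abs(Q[...,1])<40)&(abs(Q[...,0])<45);q=Q[m];print('block',len(q),q.min(0),q.max(0));v,u=np.nonzero(m);print(u.min(),u.max(),v.min(),v.max())
m=(W[...,2]<.088)&(abs(Q[...,1])<22)&(abs(Q[...,0])<12)&(W[...,2]>.0);q=Q[m];print('slot',len(q),q.min(0) if len(q) else'',q.max(0) if len(q) else '')
b=c['image'];save('w17.png',cv2.resize(b[150:270,260:400],None,fx=5,fy=5,interpolation=cv2.INTER_CUBIC))
```

```text
18.35 [ 4.637000e-01  1.613000e-01  3.540000e-01 -1.799899e+02 -1.020000e-02
 -1.669250e+01] 0.05387971269568877
jaw 46 [  2.4   5.5 145.2] [  3.3  12.7 162.6] [  3.   9. 154.]
jaw 48 [  2.2 -13.1 146.5] [  3.4  -5.6 163.2] [  2.9  -9.1 153.9]
block 1597 [-19.57255924 -32.91567153 257.08926126] [ 16.36727483  31.03703982 263.01419029]
294 352 196 228
slot 278 [ -8.01960538 -17.91775475 267.38730947] [  1.42617487  16.1485088  323.98452276]
```

View pics/w17.png

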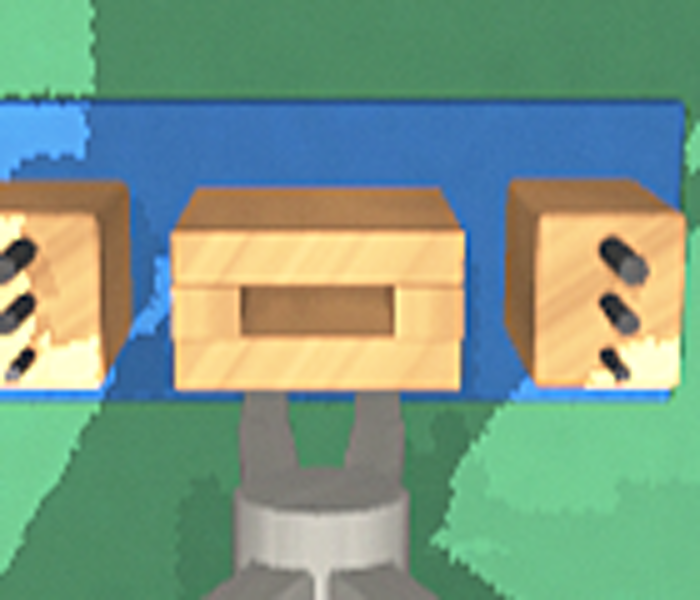

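The slot spans crop (241..395, 287..335), centre (318,311). The jaws hang centred at about 322 across, and the block is clear.

Run:
```python
from h import *
c=dict(np.load('w17.npz'));p=np.load('w17pose.npy');R=Ro.from_euler('xyz',p[3:],degrees=True).as_matrix()
for uv in [(241,287),(395,287),(241,335),(395,335),(318,311)]:
  X=ray(c,p,(260+uv[0]/5-.4,150+uv[1]/5-.4),.094); print(X.round(4),(R.T@(X-p[:3])*1000).round(1))
d=R.T@(X-p[:3])-[-.0003,-.00015,0];d[2]=0;print('shift',R@d)
```

```text
[0.4731 0.177  0.094 ] [  4.4 -17.6 260. ]
[0.4634 0.1447 0.094 ] [  4.5  16.1 260. ]
[0.4629 0.1801 0.094 ] [ -6.3 -17.7 260. ]
[0.4532 0.1476 0.094 ] [ -6.2  16.2 260. ]
[0.4632 0.1624 0.094 ] [ -0.9  -0.8 260. ]
shift [-3.71140132e-04  7.60848073e-04  7.31256248e-09]
```

Call:
apply_moves([
  {"dp": [-0.0003, 0.0005, -0.03], "yaw": 0},
  {"dp": [-0.0003, 0.0005, -0.06], "yaw": 0},
  {"dp": [-0.0003, 0.0005, -0.08], "yaw": 0},
  {"dp": [-0.0003, 0.0005, -0.08], "yaw": 0},
  {"dp": [-0.0003, 0.0005, -0.08], "yaw": 0},
  {"dp": [-0.0003, 0.0005, -0.08], "yaw": 0},
])

```text
time_s: 18.9
tcp_pos: [0.4642, 0.1628, 0.2755]
eef_rot: [-179.9, -0.1, -16.6]
contact_force: [-0.5, 1.2, -1.6]
gripper_width: 0.0542
gripper_force: 10.6
```

Run:
```python
from h import *
s,c=cap('wrist');p=np.r_[s['tcp_pos'],s['eef_rot']];print(s['time_s'],p.round(4))
P=pts(c);T=c['T_tool_cam'];Q=(P@T[:3,:3].T+T[:3,3])*1000;W=world(c,s)
m=(abs(Q[...,0])<6)&(abs(Q[...,1])<25)&(Q[...,2]>145)&(Q[...,2]<164)
for sg in (1,-1):
  q=Q[m&(Q[...,1]*sg>0)];print('jaw',q.min(0).round(1),q.max(0).round(1),np.median(q,0).round(1))
R=Ro.from_euler('xyz',p[3:],degrees=True).as_matrix();print('slot in tool',R.T@(np.array([.4632,.1624,.094])-p[:3])*1000)
m=(W[...,2]<.088)&(abs(Q[...,1])<22)&(abs(Q[...,0])<12)&(W[...,2]>.0);q=Q[m];print('slot seen',len(q),q.min(0) if len(q) else'',q.max(0) if len(q) else '')
```

```text
18.9 [ 4.642000e-01  1.628000e-01  2.755000e-01 -1.799342e+02 -9.870000e-02
 -1.662720e+01]
jaw [  2.1   5.5 145.2] [  2.9  12.6 163.8] [  2.5   9.  153.9]
jaw [  1.6 -13.2 145.7] [  2.9  -5.6 163.5] [  2.5  -9.2 154.4]
slot in tool [ -1.19085016   0.93342907 181.52112374]
slot seen 318 [ -8.20567717 -16.0923629  187.95367174] [ -0.73661177  18.02033316 236.10257178]
```

Call:
apply_moves([
  {"dp": [-0.0005, -0.0004, 0], "yaw": 0},
  {"dp": [-0.0005, -0.0004, -0.004], "yaw": 0},
  {"dp": [-0.0005, -0.0004, -0.01], "yaw": 0},
  {"dp": [-0.0005, -0.0004, -0.018], "yaw": 0},
  {"dp": [-0.0005, -0.0004, -0.025], "yaw": 0},
  {"dp": [-0.0005, -0.0004, -0.025], "yaw": 0},
])

```text
time_s: 19.45
tcp_pos: [0.4619, 0.1618, 0.2468]
eef_rot: [179.9, 0.1, -16.6]
contact_force: [-1.1, 0.4, -2.7]
gripper_width: 0.054
gripper_force: 10.6
```

Call:
apply_moves([
  {"dp": [0, 0, 0], "yaw": 0},
  {"dp": [0, 0, -0.01], "yaw": 0},
  {"dp": [0, 0, -0.02], "yaw": 0},
  {"dp": [0, 0, -0.03], "yaw": 0},
  {"dp": [0, 0, -0.04], "yaw": 0},
  {"dp": [0, 0, -0.05], "yaw": 0},
  {"dp": [0, 0, -0.057], "yaw": 0},
  {"dp": [0, 0, -0.057], "yaw": 0},
  {"dp": [0, 0, -0.057], "yaw": 0},
])

```text
time_s: 20.2
tcp_pos: [0.4627, 0.1622, 0.1914]
eef_rot: [179.9, 0.0, -16.6]
contact_force: [0.3, -0.4, -1.6]
gripper_width: 0.0541
gripper_force: 10.6
```

Call:
apply_moves([
  {"dp": [0, 0, -0.002], "yaw": 0},
  {"dp": [0, 0, -0.004], "yaw": 0},
  {"dp": [0, 0, -0.006], "yaw": 0},
  {"dp": [0, 0, -0.007], "yaw": 0},
  {"dp": [0, 0, -0.007], "yaw": 0},
  {"dp": [0, 0, -0.007], "yaw": 0},
])

```text
time_s: 20.7
tcp_pos: [0.4629, 0.1624, 0.185]
eef_rot: [-180.0, -0.0, -16.6]
contact_force: [0.2, 0.1, -2.3]
gripper_width: 0.054
gripper_force: 10.7
```

Call:
apply_moves([
  {"dp": [0, 0, -0.0007], "yaw": 0},
  {"dp": [0, 0, -0.0014], "yaw": 0},
  {"dp": [0, 0, -0.002], "yaw": 0},
  {"dp": [0, 0, -0.002], "yaw": 0},
  {"dp": [0, 0, -0.002], "yaw": 0},
])

```text
time_s: 21.12
tcp_pos: [0.4638, 0.1623, 0.1846]
eef_rot: [-180.0, -0.1, -16.6]
contact_force: [-2.0, -2.3, 10.6]
gripper_width: 0.0539
gripper_force: 12.4
```

Call:
apply_moves([
  {"dp": [0, 0, 0.001], "yaw": 0},
  {"dp": [0, 0, 0.0015], "yaw": 0},
  {"dp": [0, 0, 0.0015], "yaw": 0},
])

```text
time_s: 21.37
tcp_pos: [0.4632, 0.1625, 0.1848]
eef_rot: [-180.0, -0.0, -16.6]
contact_force: [0.9, -0.9, 3.2]
gripper_width: 0.0538
gripper_force: 11.3
```

Call:
apply_moves([
  {"dp": [0, 0, 0], "yaw": 0},
  {"dp": [0, 0, 0], "yaw": 0},
  {"dp": [0, 0, 0], "yaw": 0},
  {"dp": [0, 0, 0], "yaw": 0},
  {"dp": [0, 0, 0], "yaw": 0},
  {"dp": [0, 0, 0], "yaw": 0},
], grip=-1)

```text
time_s: 21.87
tcp_pos: [0.4628, 0.1623, 0.1842]
eef_rot: [180.0, 0.0, -16.6]
contact_force: [0.9, -0.2, -0.1]
gripper_width: 0.0857
gripper_force: 0.0
```

Call:
apply_moves([
  {"dp": [0, 0, 0.01], "yaw": 0},
  {"dp": [0, 0, 0.03], "yaw": 0},
  {"dp": [0, 0, 0.06], "yaw": 0},
  {"dp": [0, 0, 0.09], "yaw": 0},
  {"dp": [0, 0, 0.12], "yaw": 0},
  {"dp": [0, 0, 0.15], "yaw": 0},
  {"dp": [0, 0, 0.15], "yaw": 0},
  {"dp": [0, 0, 0.15], "yaw": 0},
  {"dp": [0, 0, 0.15], "yaw": 0},
])

```text
time_s: 22.62
tcp_pos: [0.4625, 0.1623, 0.3345]
eef_rot: [-180.0, 0.0, -16.6]
contact_force: [-0.4, -0.8, -0.9]
gripper_width: 0.0874
gripper_force: 0.0
```

Run:
```python
from h import *
s,c=cap('wrist');W=world(c,s);print(s['time_s'],s['tcp_pos'],s['contact_force'],s['gripper_width'])
hsv=cv2.cvtColor(c['image'],cv2.COLOR_RGB2HSV).astype(int);H,S,V=hsv[...,0],hsv[...,1],hsv[...,2]
a=np.radians(-16.6);X=np.array([np.cos(a),np.sin(a)]);Y=np.array([-np.sin(a),np.cos(a)])
D=W[...,:2]-[.4632,.1624];U=np.stack([D@X,D@Y],-1)*1000
red=((H<6)|(H>172))&(S>150)&(V>60)&(W[...,2]<.22)&(abs(U).max(-1)<60)
for lo,hi in [(.205,.22),(.17,.19),(.152,.165)]:
  m=red&(W[...,2]>lo)&(W[...,2]<hi)
  for sg in (1,-1):
    k=m&(U[...,1]*sg>0);q=U[k];print(lo,sg,len(q),q.min(0).round(1),q.max(0).round(1),(W[k][:,2].max()*1e3).round(1))
s,c=cap('top');W=world(c);P=W[235:285,395:445].reshape(-1,3)
r_=np.hypot(*(P[:,:2]-[.4678,-.1648]).T);k=(r_>22.8e-3)&(r_<25.5e-3);print('ring z',np.percentile(P[k,2],[10,50,90]))
```

```text
22.6167 [0.46252392 0.16225382 0.33450252] [-0.41509601 -0.7901181  -0.8942309 ] 0.08744880318969411
0.205 1 234 [-8.4 19.9] [ 6.5 28.4] 209.6
0.205 -1 219 [ -8.5 -27.3] [  7. -19.] 209.7
0.17 1 94 [-6.6 18.3] [ 6.9 27.4] 189.9
0.17 -1 97 [ -7.1 -26.5] [  6.8 -17.9] 189.8
0.152 1 57 [-7.  17.2] [ 6.6 25.6] 164.6
0.152 -1 48 [ -7.  -25.2] [  6.7 -16.8] 164.7
ring z [0.06014132 0.06579271 0.06937252]
```

```bash
python3 -c "
from plant import r
print(r.close_job())"
```

```text
the job is handed in; nothing more can be done
None
```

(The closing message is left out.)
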